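# Close the socket case and clip its lid down

## Robot

A 6-joint arm with a two-finger parallel gripper is mounted at the origin on the work surface. World frame = base frame: x ahead of the robot, y to its left, z up, the work surface at z = 0. Lengths are in mm, angles in rad, forces in N, time in s.
With the tool pointing down it reaches from about 275 to 1000 mm from the base axis. Payload 8.4 kg.
Tool frame: the origin (TCP) lies midway between the tips of the shut fingers; the grasp point (between the pads) lies 19 mm behind it (r.grip_point_offset is the distance from the TCP to the grasp point, in mm); z points along the fingers, x is the direction in which the jaws open and shut, and the axes are right-handed (so a half turn about z gives the same grasp; the last joint's range is limited). The gripper opens to 85 mm and grips with 20 to 120 N. Pads are 22 mm wide; open, the fingers measure 114 mm over their backs; the gripper's body (76 mm by 85 mm) begins 54 mm behind the grasp point. The pads swing forward as they close: fully open they stand 13 mm farther back than shut.
Start: joints at [-1.349, 0.353, 1.633, -0, 1.155, -0.002], TCP at [138.709, -609.416, 231.281] pointing down, gripper open.
Joint ranges: [-2.63, 2.63], [-0.92, 2.1], [0.06, 2.66], [-1.3, 4.44], [0, 2.69], [-3.02, 3.02]. Speed limits (rad/s): [2.22, 2.22, 2.79, 3.14, 3.14, 3.14].

## Interface

Orientations are given as [roll, pitch, yaw] about the fixed x, y, z axes, in that order (R = Rz(yaw) Ry(pitch) Rx(roll)).
In Python, from rig import monitor, vision, sign_off, r gives the robot as it stands.
- The arm moves only by the shell command python3 -m inch 'ROWS' [FORCE]. ROWS is JSON, a list of rows, each an object with "dp": the shift along the tool's x, y, z in mm, a list of three; "angular": the turn, a rotation vector about the tool's x, y, z in rad, a list of three; "fingers": the closure in counts, from 0 (fully open) to 255 (shut). A call has 1 to 12 rows; each row is the pose to reach, as a shift and turn from the pose commanded when the call began, along the tool's axes at that moment; what a row does not reach only later rows make up. A row lasts 1/12 s, in which the tool goes at most 41.7 mm and 7.16 degrees, less where a joint would pass 70% of its speed; a pose out of reach is approached as far as the arm can. A call with a gripper value outside its range is refused whole. The fingers move at their own pace and stop on an object; FORCE is the grip in N (left out, the last holds). Time passes only in rows, so rows that repeat a pose let the fingers close. It gives the time, the measured TCP pose, the force and the opening at its end, in the units of the state.
- monitor.sense(): the state, without advancing time (a new reading comes with each control period).
- vision.grab_frame(name): name is "side" or "top"; returns (picture, depth): 420x560x3 uint8, blue, green, red; 420x560 float32, mm along the optical axis (not along the pixel's ray), 0 where there is no reading.
- vision.camera_params(name): a dict with "fx", "fy", "cx", "cy" (pixels), "R" (3x3) and "t" (3): a world point X has camera coordinates R X + t. Camera axes: x right, y down, z forward; pixel columns grow to the right and rows downward; lengths in mm; the calibration is good to about 2 mm. A picture is of the moment at which its call begins. camera_params takes no time and is no camera call.
- sign_off(): hands the job in, once; it reports no verdict.
The state is a dict: "clock": time; "qpos": joint angles; "qvel": joint speeds; "joint_efforts": joint torques, N m; "eef_pos": TCP position; "tcp_rot": TCP orientation; "contact_force": force on the tool from outside, world axes, zero at the start; "wrist_torque": the same for the moment, N m; "opening": opening from 0.0 (shut) to 1.0 (fully open).
Only numpy, scipy, OpenCV 4.12 (cv2) and the standard library are available. Lean on these libraries where they do the work, as an engineer would, in place of code of your own. Each camera call takes 0.05 s, during which the arm holds its last target.

## Task

Put the lid onto the open hard case so that it sits fully home on the rim, let go of it, then fold the four clip flaps down onto the lid, one after another in any order. Seat each clip, as it comes down flat, with a firm push of the fingertips of a good 2 kg (20 to 25 N) held for half a second before going on to the next, and leave all four flat and snapped over. Be gentle: never bear on the case or its clips with more than 5 kg (50 N), however briefly, and leave the jar, the can and the hammer alone.

Things in the scene. Friction and masses are not known exactly. Their poses are not given: they have to be found in the camera images.
- case: open-topped black hard case, 140 (its x) x 170 (its y) x 100 mm high, walls 6 mm, mouth 128 x 158 mm; screwed to the bench. Origin: centre of its underside, on the bench; z up. Four clips are hinged just outside its rim, one at the middle of each side: front (-x side), back (+x), left (+y), right (-y).
- lid: loose black lid, 0.2 to 0.4 kg. Origin: centre of its underside; z up. Lowest is a plug 12 mm deep (lower half 116 x 146 mm, upper half 124 x 154 mm) that enters the case's mouth, 2 mm to spare each side; then the cover 136 (its x) x 166 (its y) x 8 mm that rests on the rim. Seated, its origin is 88 mm above the case's. Fits also half a turn round.
- lid_grip (a point): middle of the lid's bar handle: the bar runs along the lid's y, 60 mm long, 18 mm wide (grip across the lid's x), 14 mm high, centred 52 mm above the lid's origin, with 25 mm free below it between its two feet.
- clip_front (a joint): hinge angle (rad) of the front clip flap, an aluminium plate 60 mm wide, 52 mm from hinge line to free edge, 6 mm thick. 0 = flat on the seated lid, 1.57 = upright, 2.2 = leaning out at its stop; it starts between 1.7 and 2.0. Friction holds it above about 1.7; below that a spring pushes it back open, and only under about 0.1 does it pull itself shut and hold the lid down.
- clip_front_hinge (a point): middle of the front clip's hinge line, 76 mm from the case's centre along the case's -x, 108 mm above the bench (level with the seated lid's top face). The flap folds from here towards the case's centre.
- clip_front_pad (a point): the place to push on the front clip: on its outer face (the upper one when folded), 40 mm from the hinge line, middle of its width. Its x axis points from free edge to hinge, z out of the outer face. Pushing here takes up to about 10 N (most near 0.9 rad); flat on the lid it is rigid (come down the last 8 mm at about 10 mm/s).
- clip_back (a joint): hinge angle (rad) of the back clip flap, an aluminium plate 60 mm wide, 52 mm from hinge line to free edge, 6 mm thick. 0 = flat on the seated lid, 1.57 = upright, 2.2 = leaning out at its stop; it starts between 1.7 and 2.0. Friction holds it above about 1.7; below that a spring pushes it back open, and only under about 0.1 does it pull itself shut and hold the lid down.
- clip_back_hinge (a point): middle of the back clip's hinge line, 76 mm from the case's centre along the case's +x, 108 mm above the bench (level with the seated lid's top face). The flap folds from here towards the case's centre.
- clip_back_pad (a point): the place to push on the back clip: on its outer face (the upper one when folded), 40 mm from the hinge line, middle of its width. Its x axis points from free edge to hinge, z out of the outer face. Pushing here takes up to about 10 N (most near 0.9 rad); flat on the lid it is rigid (come down the last 8 mm at about 10 mm/s).
- clip_left (a joint): hinge angle (rad) of the left clip flap, an aluminium plate 60 mm wide, 52 mm from hinge line to free edge, 6 mm thick. 0 = flat on the seated lid, 1.57 = upright, 2.2 = leaning out at its stop; it starts between 1.7 and 2.0. Friction holds it above about 1.7; below that a spring pushes it back open, and only under about 0.1 does it pull itself shut and hold the lid down.
- clip_left_hinge (a point): middle of the left clip's hinge line, 91 mm from the case's centre along the case's +y, 108 mm above the bench (level with the seated lid's top face). The flap folds from here towards the case's centre.
- clip_left_pad (a point): the place to push on the left clip: on its outer face (the upper one when folded), 40 mm from the hinge line, middle of its width. Its x axis points from free edge to hinge, z out of the outer face. Pushing here takes up to about 10 N (most near 0.9 rad); flat on the lid it is rigid (come down the last 8 mm at about 10 mm/s).
- clip_right (a joint): hinge angle (rad) of the right clip flap, an aluminium plate 60 mm wide, 52 mm from hinge line to free edge, 6 mm thick. 0 = flat on the seated lid, 1.57 = upright, 2.2 = leaning out at its stop; it starts between 1.7 and 2.0. Friction holds it above about 1.7; below that a spring pushes it back open, and only under about 0.1 does it pull itself shut and hold the lid down.
- clip_right_hinge (a point): middle of the right clip's hinge line, 91 mm from the case's centre along the case's -y, 108 mm above the bench (level with the seated lid's top face). The flap folds from here towards the case's centre.
- clip_right_pad (a point): the place to push on the right clip: on its outer face (the upper one when folded), 40 mm from the hinge line, middle of its width. Its x axis points from free edge to hinge, z out of the outer face. Pushing here takes up to about 10 N (most near 0.9 rad); flat on the lid it is rigid (come down the last 8 mm at about 10 mm/s).
- jar: bystander: glass screw jar, 68 mm across, 90 mm high; origin under its centre
- hammer: bystander: hammer lying on the bench to the left of the work; origin under its middle
- can: bystander: plain grey can, 56 mm across, 110 mm high; origin under its centre

How it is judged (in metres and radians):
On the way, in this order (a step that is already met when the one before it is completed fails the run):
1. the lid sits home on the case, level, with no clip folded yet and nothing holding it (horizontal distance between lid and case below 0.005 m and z of lid in the frame of case between 0.085 and 0.091 m and angle between lid's own z axis and vertical below 0.03 rad and angle between the x axis of lid and the x axis of case, either way round below 0.06 rad and value of joint each of clip_front, clip_back, clip_left, clip_right above 0.9 rad and contact force between the fingers and lid below 0.5 N), for 0.2 s.
2. a first clip lies flat while the fingers press with over 18 N (value of joint any of clip_front, clip_back, clip_left, clip_right below 0.06 rad and contact force between the fingers and case above 18 N), for 0.3 s.
3. two clips lie flat while the fingers press with over 18 N ((value of joint each of clip_front, clip_back below 0.06 rad or value of joint each of clip_front, clip_left below 0.06 rad or value of joint each of clip_front, clip_right below 0.06 rad or value of joint each of clip_back, clip_left below 0.06 rad or value of joint each of clip_back, clip_right below 0.06 rad or value of joint each of clip_left, clip_right below 0.06 rad) and contact force between the fingers and case above 18 N), for 0.3 s.
4. three clips lie flat while the fingers press with over 18 N ((value of joint each of clip_front, clip_back, clip_left below 0.06 rad or value of joint each of clip_front, clip_back, clip_right below 0.06 rad or value of joint each of clip_front, clip_left, clip_right below 0.06 rad or value of joint each of clip_back, clip_left, clip_right below 0.06 rad) and contact force between the fingers and case above 18 N), for 0.3 s.
5. all four clips lie flat while the fingers press with over 18 N (value of joint each of clip_front, clip_back, clip_left, clip_right below 0.06 rad and contact force between the fingers and case above 18 N), for 0.3 s.
At the end, for the whole second after the job is handed in: The lid is home on the case (centred within 5 mm, origin 85 to 91 mm above the case's, level within 0.03 rad, square within 0.06 rad) and at rest, and all four clips lie flat on it, snapped over (each joint between -0.07 and 0.06 rad) (horizontal distance between lid and case below 0.005 m and z of lid in the frame of case between 0.085 and 0.091 m and angle between lid's own z axis and vertical below 0.03 rad and angle between the x axis of lid and the x axis of case, either way round below 0.06 rad and value of joint clip_front between -0.07 and 0.06 rad and value of joint clip_back between -0.07 and 0.06 rad and value of joint clip_left between -0.07 and 0.06 rad and value of joint clip_right between -0.07 and 0.06 rad and velocity of joint each of clip_front, clip_back, clip_left, clip_right below 0.1 rad/s and linear speed of lid below 0.02 m/s); the robot touches nothing.
It fails at once if the robot bears on the case or its clips with more than 50 N (contact force between any of the fingers, the arm and case above 50 N).
It fails at once if the jar, can or hammer is moved more than 20 mm (distance of any of jar, hammer, can from where it was at the start of the episode above 0.02 m).
It also fails if it takes over 72 s, if anything falls off the work surface, if the arm or the gripper's body presses on something with over 40 N, if the wrist force passes 120 N, or if a joint passes its speed limit or range.

## Working session

There is one attempt and no reset: what is moved stays moved. The work goes in short steps, Python scripts to look and compute and a shell command to move; the robot and the scene stay as the last step left them, time stands still between calls to the robot, and variables do not carry over. Pictures are saved under pics/ and viewed, and the job is handed in when it is done.

```bash
ls -la; mkdir -p pics
cat > look.py <<'E'
import cv2,numpy as np,sys
from rig import vision
def look(tag):
    for n in("side","top"):
        p,d=vision.grab_frame(n); cv2.imwrite(f"pics/{tag}_{n}.png",p); np.savez(f"{tag}_{n}.npz",p=p,d=d)
E
python3 - <<'E'
from look import *
from rig import monitor,r
look("a")
for n in("side","top"):
    c=vision.camera_params(n); print(n,{k:np.round(v,3).tolist() for k,v in c.items()})
print(monitor.sense()); print(r.grip_point_offset)
E
```

```text
total 12
drwxr-xr-x  3 agent agent 4096 Dec  7 02:42 .
drwxr-xr-x 23 root  root  4096 Dec  7 02:42 ..
drwxr-xr-x  2 agent agent 4096 Dec  7 02:42 pics
side {'fx': 456.6, 'fy': 456.6, 'cx': 284.958, 'cy': 207.398, 'R': [[-0.998, -0.069, -0.01], [-0.035, 0.617, -0.786], [0.061, -0.784, -0.618]], 't': [576.343, 51.774, 1042.68]}
top {'fx': 501.496, 'fy': 501.496, 'cx': 279.038, 'cy': 208.264, 'R': [[0.006, -0.999, -0.034], [-0.982, 0.0, -0.187], [0.186, 0.035, -0.982]], 't': [69.212, 583.292, 969.928]}
{'clock': 0.1, 'qpos': array([-1.34940544e+00,  3.53604347e-01,  1.63407515e+00, -8.68387048e-06,
        1.15519588e+00, -2.36908956e-03]), 'qvel': array([-8.54383283e-04, -3.18156718e-03, -9.58733784e-04, -9.17694145e-05,
        8.88989732e-04, -6.42164897e-04]), 'joint_efforts': array([-1.57304721e-04, -6.06356335e+01, -3.42820930e+01,  7.34398782e-05,
        4.01540179e-03, -3.66912593e-05]), 'eef_pos': array([ 138.60614903, -608.98890695,  230.61426942]), 'tcp_rot': array([ 3.14158775e+00,  1.28273941e-03, -1.34703285e+00]), 'contact_force': array([-1.02640457, -0.22279017, -0.9428104 ]), 'wrist_torque': array([-0.01981383, -0.00563692,  0.03078041]), 'opening': 0.9968837879045064}
18.700000000000003
```

View pics/a_side.png

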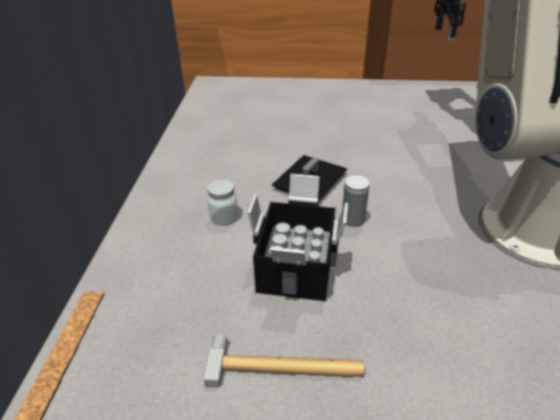

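View pics/a_top.png

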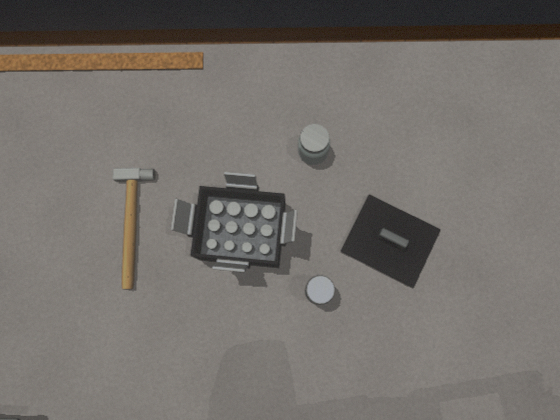

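The top view shows the case at about (240,227), the lid lying at (392,240) with its bar at (394,239), the can at (320,290), the jar at (314,143), and the hammer at left. I'll measure these next.

```bash
cat > geo.py <<'E'
import cv2,numpy as np
from rig import vision
def cloud(tag,n):
    f=np.load(f"{tag}_{n}.npz");p,d=f["p"],f["d"];c=vision.camera_params(n)
    v,u=np.indices(d.shape)
    X=np.stack([(u-c["cx"])/c["fx"]*d,(v-c["cy"])/c["fy"]*d,d],-1)
    W=(X-np.array(c["t"]))@np.array(c["R"]); W[d==0]=np.nan
    return p,W
def ray(n,uv,z):
    c=vision.camera_params(n);R=np.array(c["R"]);t=np.array(c["t"])
    uv=np.atleast_2d(uv).astype(float)
    dd=np.c_[(uv[:,0]-c["cx"])/c["fx"],(uv[:,1]-c["cy"])/c["fy"],np.ones(len(uv))]@R
    o=-R.T@t
    return o+dd*((z-o[2])/dd[:,2])[:,None]
def proj(n,P):
    c=vision.camera_params(n);q=np.atleast_2d(P)@np.array(c["R"]).T+np.array(c["t"])
    return np.c_[q[:,0]/q[:,2]*c["fx"]+c["cx"],q[:,1]/q[:,2]*c["fy"]+c["cy"]]
E
python3 - <<'E'
from geo import *
for n in("top","side"):
    p,W=cloud("a",n); g=p.max(2); z=W[...,2]
    print(n,"table z",np.nanmedian(z[300:330,100:200]) if n=="top" else np.nanmedian(z[380:400,400:500]))
    black=(g<45)&(np.nan_to_num(W[...,0],nan=9e9)<900)&(W[...,0]>200)
    cnt,_=cv2.findContours(black.astype(np.uint8)*255,cv2.RETR_EXTERNAL,cv2.CHAIN_APPROX_NONE)
    for c in cnt:
        if cv2.contourArea(c)>800:
            m=np.zeros(g.shape,np.uint8);cv2.drawContours(m,[c],-1,1,-1)
            print(cv2.contourArea(c),np.round(cv2.minAreaRect(c),2) if 0 else cv2.minAreaRect(c),np.round(np.nanpercentile(z[(m>0)&black],[2,10,50,90,98]),1))
    # heights
    m=(z>95)&(z<250)&(W[...,0]>300)&(W[...,0]<800)&(abs(W[...,1])<400)
    k,l,s,cc=cv2.connectedComponentsWithStats(m.astype(np.uint8))
    for i in range(1,k):
        if s[i,4]>30: print("hi",s[i],np.round(np.nanmedian(W[l==i],0),1),np.nanmax(z[l==i]))
p,W=cloud("a","top")
print(np.round(W[239,380:410:2],0).tolist())
print(np.round(W[220:260:3,360],0).tolist())
E
python3 - <<'E'
import cv2
for n,b in(("top",(160,160,450,310)),("side",(190,140,390,310))):
    p=cv2.imread(f"pics/a_{n}.png")[b[1]:b[3],b[0]:b[2]]
    s=760/p.shape[1] if n=="top" else 3.4
    cv2.imwrite(f"pics/a_{n}_z.png",cv2.resize(p,None,fx=s,fy=s,interpolation=cv2.INTER_CUBIC))
E
```

```text
top table z -0.8283954842698463
hi [ 171  172  127  100 3065] [547.2 155.7 113.3] 163.28853804065542
hi [306 275  29  30 668] [417.1  -8.9 108.8] 114.70787166272011
side table z 0.7311781878805542
4110.5 ((294.5760192871094, 249.3761749267578), (80.9986801147461, 94.64285278320312), 4.969740867614746) [  9.   25.2  70.9 100.4 103. ]
hi [ 247  174  101   97 3128] [545.1 149.  115.8] 162.6259366500675
hi [344 176  25  20 404] [4.205e+02 2.000e-01 1.105e+02] 113.88169545140686
[[525.0, -139.0, 18.0], [525.0, -143.0, 19.0], [525.0, -147.0, 18.0], [521.0, -146.0, 47.0], [520.0, -149.0, 54.0], [520.0, -152.0, 58.0], [520.0, -156.0, 58.0], [520.0, -160.0, 60.0], [520.0, -163.0, 61.0], [520.0, -168.0, 59.0], [520.0, -172.0, 56.0], [520.0, -176.0, 57.0], [521.0, -181.0, 54.0], [520.0, -184.0, 58.0], [526.0, -197.0, 15.0]]
[[564.0, -98.0, 22.0], [559.0, -98.0, 20.0], [552.0, -98.0, 19.0], [546.0, -98.0, 17.0], [540.0, -98.0, 16.0], [534.0, -98.0, 17.0], [527.0, -97.0, 20.0], [521.0, -98.0, 13.0], [515.0, -97.0, 16.0], [508.0, -96.0, 22.0], [502.0, -96.0, 20.0], [496.0, -96.0, 19.0], [489.0, -96.0, 19.0], [483.0, -96.0, 20.0]]
```

View pics/a_top_z.png

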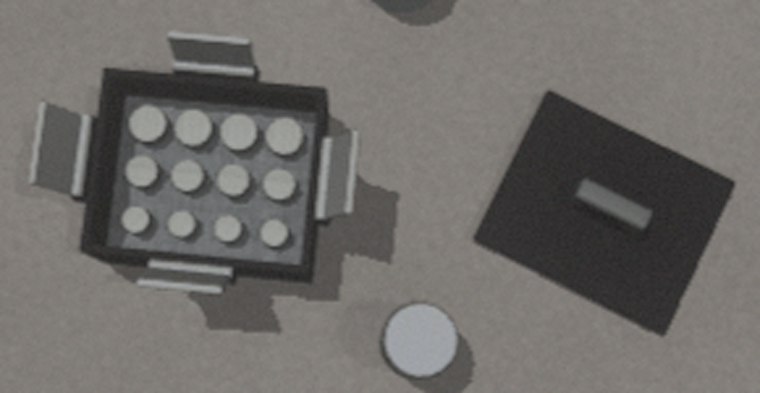

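View pics/a_side_z.png

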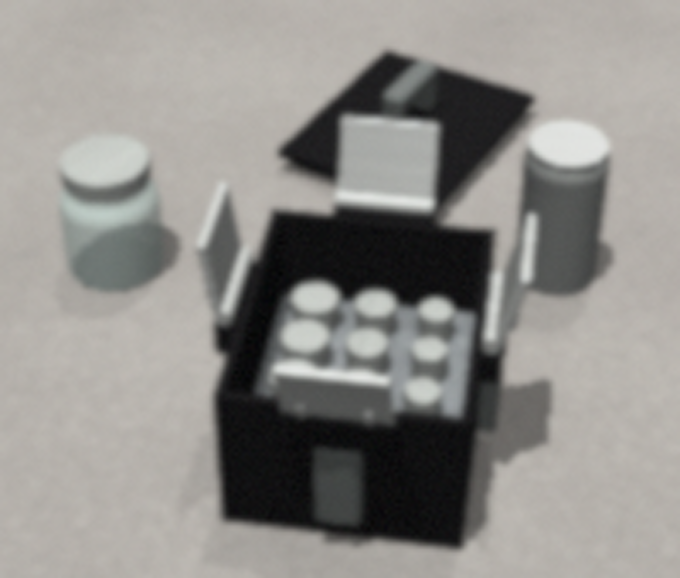

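Run:
```python
from geo import *
p,W=cloud("a","top"); g=cv2.cvtColor(p,cv2.COLOR_BGR2GRAY); z=W[...,2]
print(g[240,345:440:8],g[150:310:5,245], g[230,180:300:4])
for T in (45,55,65):
    b=(g<T).astype(np.uint8); b[:100]=0
    cnt,_=cv2.findContours(b,cv2.RETR_EXTERNAL,cv2.CHAIN_APPROX_NONE)
    for c in cnt:
        if cv2.contourArea(c)>2500: print(T,cv2.contourArea(c),cv2.minAreaRect(c))
```

```text
[ 92  51  45  47  47  37  97 100  49  50  49  49] [127 128 131 128 128 146  73 145  50  47  78 108 156  93 109 149 155 111
 109 156 159 109  57  81  69  87  84  98 123 126 128 127] [ 85  88 142  52  48  48  75  75 146 123  69 109 159 158  93  73 156 159
 156  70 120 157 159 120 103  54 139 102 127  86]
55 4945.5 ((390.70001220703125, 240.60000610351562), (80.4984359741211, 63.951541900634766), 26.56505012512207)
65 5013.5 ((390.60003662109375, 240.80001831054688), (80.4984359741211, 64.39875793457031), 26.56505012512207)
65 6281.0 ((236.732666015625, 227.2042236328125), (97.16575622558594, 81.16839599609375), 1.0416266918182373)
```

```bash
cat > edge.py <<'E'
from geo import *
from scipy.ndimage import map_coordinates,gaussian_filter
def edge(g,a,b,h=6,n=40,lo=.08,hi=.92,skip=None,inner=None):
    """a->b px segment; dark to one side; returns points (u,v) of steepest gradient, robust line"""
    a=np.array(a,float);b=np.array(b,float);t=(b-a)/np.linalg.norm(b-a);nn=np.array([-t[1],t[0]])
    s=np.linspace(lo,hi,n)
    if skip: s=s[(s<skip[0])|(s>skip[1])]
    k=np.arange(-h,h+.01,.25);G=gaussian_filter(g.astype(float),.7);P=[]
    for q in s:
        c=a+(b-a)*q; pr=map_coordinates(G,[c[1]+k*nn[1],c[0]+k*nn[0]],order=3)
        d=np.gradient(pr)*(inner or 1)
        i=np.argmax(d) if inner else np.argmax(abs(d)); P.append(c+k[i]*nn)
    P=np.array(P,np.float32); m=np.ones(len(P),bool)
    for _ in range(4):
        vx,vy,x0,y0=cv2.fitLine(P[m],cv2.DIST_HUBER,0,.01,.01).ravel()
        r=(P[:,0]-x0)*vy-(P[:,1]-y0)*vx; m=abs(r)<1
    return np.array([[x0-30*vx,y0-30*vy],[x0+30*vx,y0+30*vy]]),m.sum(),len(P),r[m].std()
def line2(pts): # world xy line -> normal,dist
    d=pts[1,:2]-pts[0,:2];d/=np.linalg.norm(d);n=np.array([-d[1],d[0]]);return n,n@pts[0,:2],np.arctan2(d[1],d[0])
E
python3 - <<'E'
from edge import *
p,W=cloud("a","top"); g=cv2.cvtColor(p,cv2.COLOR_BGR2GRAY)
sc=290/760
Z=lambda x,y:(160+x*sc,160+y*sc)
def fit(nm,a,b,z,skip=None):
    l,k,n,s=edge(g,a,b,skip=skip); w=ray("top",l,z); L=line2(w)
    print(nm,k,n,round(float(s),2),"ang",round(L[2],4),"mid",np.round(w.mean(0)[:2],1)); return L
# lid corners in zoom
T,R,B,Lf=Z(548,92),Z(733,184),Z(662,333),Z(475,240)
ls=[fit("TR",T,R,20),fit("RB",R,B,20),fit("BL",B,Lf,12),fit("LT",Lf,T,12)]
def X(a,b): return np.linalg.solve(np.array([a[0],b[0]]),np.array([a[1],b[1]]))
C=np.array([X(ls[i],ls[(i+1)%4]) for i in range(4)]);print(C,"centre",C.mean(0),[np.linalg.norm(C[i]-C[i-1]) for i in range(4)])
TL,TR,BR,BL=Z(105,70),Z(327,90),Z(312,282),Z(82,250)
cs=[fit("back",TL,TR,100,(.25,.75)),fit("right",TR,BR,0,(.2,.8)),fit("front",BR,BL,0,(.15,.85)),fit("left",BL,TL,100,(.25,.8))]
C=np.array([X(cs[i],cs[(i+1)%4]) for i in range(4)]);print(C,"centre",C.mean(0),[np.linalg.norm(C[i]-C[i-1]) for i in range(4)])
# bar
m=(W[...,2]>45)&(W[...,2]<75)&(abs(W[...,1]+160)<60)&(W[...,0]>450)&(W[...,0]<600)
q=W[m];print("bar",m.sum(),np.nanmean(q,0)); vv=np.linalg.eigh(np.cov(q[:,:2].T))[1][:,1];print(np.arctan2(vv[1],vv[0]))
e=cv2.minAreaRect(np.argwhere(m)[:,::-1].astype(np.float32));print(e)
E
```

```text
TR 40 40 0.11 ang -2.0406 mid [ 582.1 -193.7]
RB 40 40 0.14 ang -0.4708 mid [ 476.7 -228.8]
BL 40 40 0.15 ang -2.0464 mid [ 462.1 -128.3]
LT 40 40 0.08 ang -0.4707 mid [557.3 -84.3]
[[ 546.2744275  -264.22727474]
 [ 424.15944046 -202.08054258]
 [ 499.86003159  -55.09254366]
 [ 621.12681111 -116.79707441]] centre [ 522.85517767 -159.54935885] [np.float64(165.34371261538246), np.float64(137.01929198676476), np.float64(165.33617669658435), np.float64(136.0627830397194)]
back 16 16 0.16 ang -1.6641 mid [613. 142.]
right 10 12 0.38 ang -0.1825 mid [547.   70.9]
front 8 8 0.4 ang -1.5716 mid [481.5 165.2]
left 14 14 0.12 ang -0.0979 mid [543.5 235.6]
[[605.30745159  60.13691155]
 [481.45262742  83.00034816]
 [481.58595292 241.72035041]
 [621.01480278 228.02750902]] centre [547.34020868 153.22127978] [np.float64(168.623763442692), np.float64(125.94742633848306), np.float64(158.72005824461908), np.float64(140.09960056186284)]
bar 282 [ 522.3447343  -159.62224161   56.96194565]
1.0997804408973635
((393.60003662109375, 237.80001831054688), (30.410520553588867, 8.944271087646484), 26.56505012512207)
```

Run:
```python
from edge import *
p,W=cloud("a","top"); g=cv2.cvtColor(p,cv2.COLOR_BGR2GRAY)
c=g[175:285,165:305]; cv2.imwrite("pics/a_case.png",cv2.resize(np.clip(c.astype(int)*2,0,255).astype(np.uint8),None,fx=5.5,fy=5.5,interpolation=cv2.INTER_CUBIC))
```

```text
(no output)
```

View pics/a_case.png

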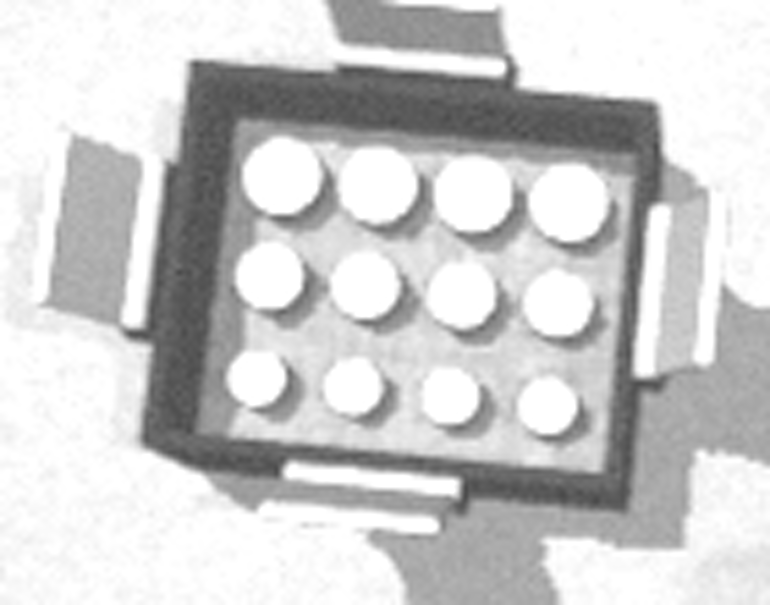

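Run:
```python
from edge import *
p,W=cloud("a","top"); g=cv2.cvtColor(p,cv2.COLOR_BGR2GRAY)
Z=lambda x,y:(165+x/5.5-.4,175+y/5.5-.4)
yaw=-.095; ex=np.array([np.cos(yaw),np.sin(yaw)]);ey=np.array([-ex[1],ex[0]])
for nm,a,b,z,sk in [("back",(195,62),(655,103),100,(.25,.75)),("left",(145,440),(192,62),100,(.25,.85)),("frontin",(235,440),(600,470),100,None),("rightin",(636,160),(608,460),100,None),
  ("rightout_base",(660,110),(627,505),0,(.1,.75)),("frontout_base",(627,508),(470,495),0,None)]:
    l,k,n,s=edge(g,Z(*a),Z(*b),h=3.5,skip=sk); w=ray("top",l,z); L=line2(w); m=w.mean(0)[:2]
    print(nm,k,n,round(float(s),2),"ang",round(L[2],4),"x'",round(m@ex,1),"y'",round(m@ey,1))
```

```text
back 16 16 0.15 ang -1.665 x' 596.6 y' 212.6
left 12 12 0.15 ang -0.0964 x' 510.2 y' 286.2
frontin 25 40 0.52 ang -1.5647 x' 458.9 y' 184.2
rightin 26 40 0.56 ang -0.1999 x' 520.7 y' 118.1
rightout_base 9 9 0.16 ang -0.0828 x' 497.0 y' 116.7
frontout_base 40 40 0.13 ang -1.6635 x' 456.7 y' 147.7
```

Measured so far:
- **Lid:** centre (522.9, -159.5), x-axis at -0.4725.
- **Case:** centre (543.3, 150.5), yaw -0.0945. Opposite edges agree to 0.5 mm.

Moving above the lid.

```bash
python3 -m inch '[{"dp":[-23,-31,5],"angular":[0,0,-0.07],"fingers":0},{"dp":[-46,-62,10],"angular":[0,0,-0.14],"fingers":0},{"dp":[-69,-93,15],"angular":[0,0,-0.21],"fingers":0},{"dp":[-92,-124,20],"angular":[0,0,-0.28],"fingers":0},{"dp":[-115,-155,25],"angular":[0,0,-0.35],"fingers":0},{"dp":[-138,-186,30],"angular":[0,0,-0.42],"fingers":0},{"dp":[-161,-217,35],"angular":[0,0,-0.49],"fingers":0},{"dp":[-184,-248,40],"angular":[0,0,-0.56],"fingers":0},{"dp":[-207,-279,45],"angular":[0,0,-0.63],"fingers":0},{"dp":[-230,-310,50],"angular":[0,0,-0.70],"fingers":0},{"dp":[-253,-341,55],"angular":[0,0,-0.77],"fingers":0},{"dp":[-276,-372,60],"angular":[0,0,-0.84],"fingers":0}]' 60
cat > plan.py <<'E'
import sys,numpy as np
from rig import monitor
# plan.py x y z yaw : offset from measured tcp in tool axes
from scipy.spatial.transform import Rotation as Ro
def plan(x,y,z,yaw):
    s=monitor.sense();R=Ro.from_euler("xyz",s["tcp_rot"]);T=Ro.from_euler("xyz",[np.pi,0,yaw])
    print("t",round(s["clock"],2),"tcp",np.round(s["eef_pos"],1),"rot",np.round(s["tcp_rot"],3),"F",np.round(s["contact_force"],1),"open",round(s["opening"],3))
    print("dp",np.round(R.inv().apply(np.array([x,y,z])-s["eef_pos"]),1),"ang",np.round((R.inv()*T).as_rotvec(),3))
CASE=np.array([543.3,150.5]);YAW=-0.0945
def cw(cx,cy): return CASE+np.array([np.cos(YAW)*cx-np.sin(YAW)*cy,np.sin(YAW)*cx+np.cos(YAW)*cy])
if __name__=="__main__":
    a=[float(v) for v in sys.argv[2:]]
    if sys.argv[1]=="w": plan(*a)
    else:
        p=cw(a[0],a[1]);plan(p[0],p[1],a[2],YAW)
E
python3 plan.py w 522.9 -159.5 120 -0.4725
```

```text
clock: 1.1
eef_pos: [440.9, -256.0, 171.0]
tcp_rot: [3.142, 0.0, -0.504]
contact_force: [0.9, -1.2, -0.3]
opening: 1.0
t 1.1 tcp [ 440.9 -256.   171. ] rot [ 3.142  0.    -0.504] F [ 0.9 -1.2 -0.3] open 1.0
dp [  25.2 -124.1   50.9] ang [ 0.     0.    -0.031]
```

```bash
python3 -m inch '[{"dp":[6,-31,10],"angular":[0,0,-0.01],"fingers":0},{"dp":[12,-62,20],"angular":[0,0,-0.02],"fingers":0},{"dp":[19,-93,30],"angular":[0,0,-0.031],"fingers":0},{"dp":[25,-124,40],"angular":[0,0,-0.031],"fingers":0},{"dp":[25.2,-124.1,51],"angular":[0,0,-0.031],"fingers":0},{"dp":[25.2,-124.1,51],"angular":[0,0,-0.031],"fingers":0},{"dp":[25.2,-124.1,51],"angular":[0,0,-0.031],"fingers":0}]' 60
python3 - <<'E'
from look import *
look("b")
import cv2
p=cv2.imread("pics/b_top.png")[180:300,320:460];cv2.imwrite("pics/b_top_z.png",cv2.resize(p,None,fx=5,fy=5,interpolation=cv2.INTER_CUBIC))
p=cv2.imread("pics/b_side.png")[100:230,240:400];cv2.imwrite("pics/b_side_z.png",cv2.resize(p,None,fx=4.5,fy=4.5,interpolation=cv2.INTER_CUBIC))
E
python3 plan.py w 522.9 -159.5 32 -0.4725
```

```text
clock: 1.68
eef_pos: [521.5, -161.3, 119.5]
tcp_rot: [3.141, 0.002, -0.475]
contact_force: [0.4, -0.7, 0.4]
opening: 0.999
t 1.78 tcp [ 521.9 -162.2  120.6] rot [ 3.141  0.    -0.477] F [ 0.1  0.8 -0. ] open 1.001
dp [-0.4 -2.9 88.6] ang [ 0.     0.    -0.004]
```

View pics/b_side_z.png

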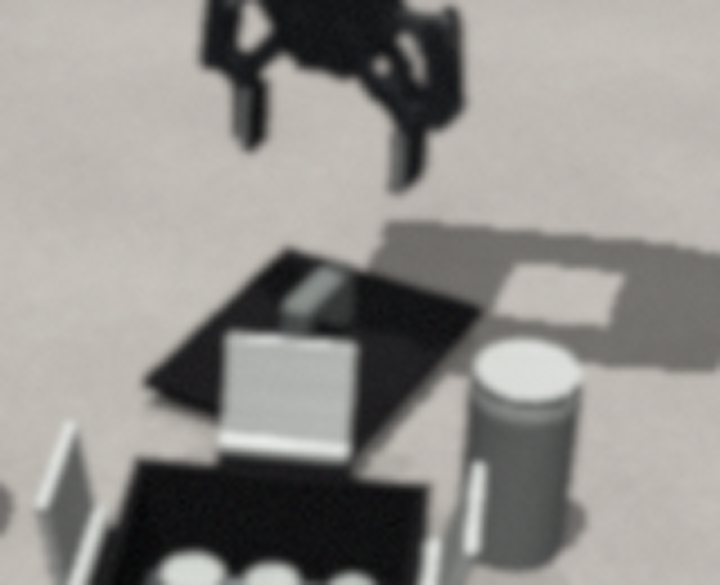

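The open jaws straddle the bar (zoomed view: fingertips at (250,140) and (405,185), bar at (315,300)). Going down and gripping.

```bash
python3 -m inch '[{"dp":[0,-2,22],"angular":[0,0,0],"fingers":0},{"dp":[0,-2,44],"angular":[0,0,0],"fingers":0},{"dp":[0,-2,64],"angular":[0,0,0],"fingers":0},{"dp":[0,-2,78],"angular":[0,0,0],"fingers":0},{"dp":[0,-2,86],"angular":[0,0,0],"fingers":0},{"dp":[0,-2,88],"angular":[0,0,0],"fingers":0},{"dp":[0,-2,88],"angular":[0,0,0],"fingers":0}]' 60
python3 plan.py w 522.9 -159.5 32 -0.4725
```

```text
clock: 2.37
eef_pos: [523.2, -160.3, 32.5]
tcp_rot: [3.142, 0.0, -0.477]
contact_force: [0.0, 0.1, 0.3]
opening: 0.999
t 2.37 tcp [ 523.2 -160.3   32.5] rot [ 3.142  0.    -0.477] F [0.  0.1 0.3] open 0.999
dp [-0.7 -0.6  0.5] ang [ 0.     0.    -0.004]
```

```bash
python3 -m inch '[{"dp":[0,0,0],"angular":[0,0,0],"fingers":255},{"dp":[0,0,0],"angular":[0,0,0],"fingers":255},{"dp":[0,0,0],"angular":[0,0,0],"fingers":255},{"dp":[0,0,0],"angular":[0,0,0],"fingers":255},{"dp":[0,0,0],"angular":[0,0,0],"fingers":255},{"dp":[0,0,0],"angular":[0,0,0],"fingers":255},{"dp":[0,0,0],"angular":[0,0,0],"fingers":255},{"dp":[0,0,0],"angular":[0,0,0],"fingers":255},{"dp":[0,0,-4],"angular":[0,0,0],"fingers":255},{"dp":[0,0,-8],"angular":[0,0,0],"fingers":255},{"dp":[0,0,-12],"angular":[0,0,0],"fingers":255}]' 80
python3 plan.py w 522.9 -159.5 32 -0.4725
```

```text
clock: 3.28
eef_pos: [523.0, -159.6, 44.4]
tcp_rot: [3.141, 0.001, -0.476]
contact_force: [0.2, -0.2, -4.0]
opening: 0.196
t 3.28 tcp [ 523.  -159.6   44.4] rot [ 3.141e+00  1.000e-03 -4.760e-01] F [ 0.2 -0.2 -4. ] open 0.196
dp [-0.1 -0.  12.4] ang [ 0.     0.001 -0.003]
```

The lid is gripped: the opening shows the 18 mm bar and the load reads 4 N. Lifting and carrying it over.

```bash
python3 -m inch '[{"dp":[0,0,-25],"angular":[0,0,0],"fingers":255},{"dp":[0,0,-58],"angular":[0,0,0],"fingers":255},{"dp":[0,0,-92],"angular":[0,0,0],"fingers":255},{"dp":[0,0,-126],"angular":[0,0,0],"fingers":255},{"dp":[-5,-11,-160],"angular":[0,0,-0.02],"fingers":255},{"dp":[-16,-36,-180],"angular":[0,0,-0.06],"fingers":255},{"dp":[-28,-65,-185],"angular":[0,0,-0.11],"fingers":255},{"dp":[-42,-96,-185],"angular":[0,0,-0.16],"fingers":255},{"dp":[-56,-128,-185],"angular":[0,0,-0.21],"fingers":255},{"dp":[-70,-160,-185],"angular":[0,0,-0.26],"fingers":255},{"dp":[-84,-192,-185],"angular":[0,0,-0.31],"fingers":255},{"dp":[-98,-224,-185],"angular":[0,0,-0.36],"fingers":255}]'
python3 plan.py c 0 0 230
```

```text
clock: 4.28
eef_pos: [538.3, 86.0, 229.5]
tcp_rot: [3.142, 0.0, -0.114]
contact_force: [0.9, -0.6, -4.2]
opening: 0.192
t 4.28 tcp [538.3  86.  229.5] rot [ 3.142  0.    -0.114] F [ 0.9 -0.6 -4.2] open 0.192
dp [ -2.4 -64.7  -0.5] ang [ 0.     0.    -0.019]
```

```bash
python3 -m inch '[{"dp":[-1,-28,0],"angular":[0,0,-0.01],"fingers":255},{"dp":[-2,-52,0],"angular":[0,0,-0.019],"fingers":255},{"dp":[-2.4,-64.7,0],"angular":[0,0,-0.019],"fingers":255},{"dp":[-2.4,-64.7,0],"angular":[0,0,-0.019],"fingers":255},{"dp":[-2.4,-64.7,0],"angular":[0,0,-0.019],"fingers":255}]'
python3 - <<'E'
from look import *
look("c")
import cv2
p=cv2.imread("pics/c_top.png")[150:310,150:350];cv2.imwrite("pics/c_top_z.png",cv2.resize(p,None,fx=3.7,fy=3.7,interpolation=cv2.INTER_CUBIC))
p=cv2.imread("pics/c_side.png")[80:310,190:390];cv2.imwrite("pics/c_side_z.png",cv2.resize(p,None,fx=2.6,fy=2.6,interpolation=cv2.INTER_CUBIC))
E
python3 plan.py c 0 0 230
```

```text
clock: 4.7
eef_pos: [543.6, 148.9, 229.1]
tcp_rot: [3.141, 0.001, -0.096]
contact_force: [0.4, -0.7, -2.9]
opening: 0.197
t 4.8 tcp [543.7 147.8 229.2] rot [ 3.141  0.    -0.098] F [-0.7 -1.2 -3.6] open 0.193
dp [-0.7 -2.6 -0.8] ang [ 0.001  0.    -0.003]
```

View pics/c_side_z.png

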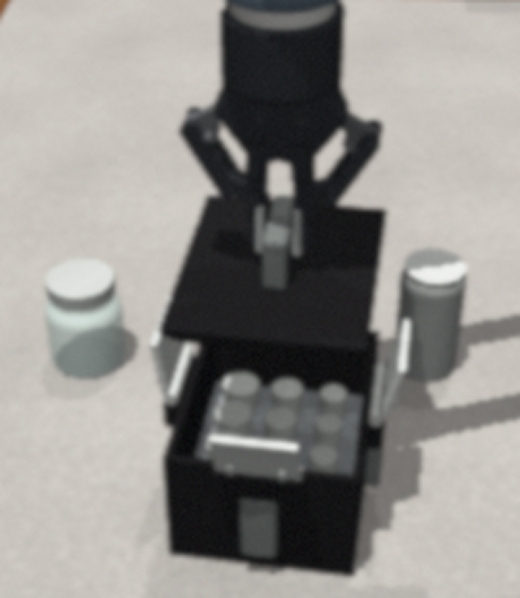

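View pics/c_top_z.png

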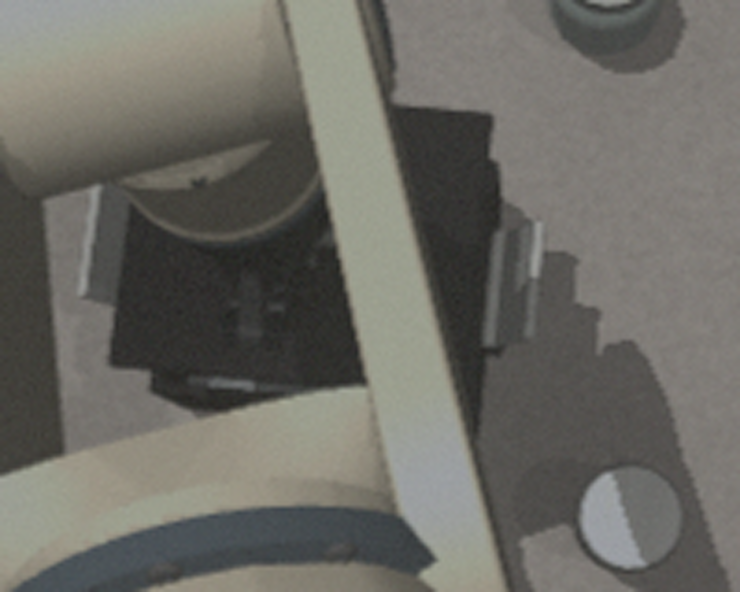

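Run:
```python
from edge import *
p,W=cloud("c","side"); g=cv2.cvtColor(p,cv2.COLOR_BGR2GRAY)
Z=lambda x,y:(190+x/2.6-.3,80+y/2.6-.3)
yaw=-.0945; ex=np.array([np.cos(yaw),np.sin(yaw)]);ey=np.array([-ex[1],ex[0]]);C=np.array([543.3,150.5])
for nm,a,b,z,lo,hi in [("left(+y) bottom",(165,335),(352,346),209,.1,.9),("back",(165,330),(207,200),217,.25,.9),("front",(355,330),(385,210),217,.1,.9),("right",(207,200),(385,210),217,.05,.95)]:
    l,k,n,s=edge(g,Z(*a),Z(*b),h=4,lo=lo,hi=hi); w=ray("side",l,z); L=line2(w); m=w.mean(0)[:2]-C
    print(nm,k,n,round(float(s),2),"ang",round(L[2],4),"x'",round(m@ex,1),"y'",round(m@ey,1))
# case base & rim in side at initial frame
p,W=cloud("a","side"); g=cv2.cvtColor(p,cv2.COLOR_BGR2GRAY)
Z=lambda x,y:(190+x/3.4-.3,140+y/3.4-.3)
for nm,a,b,z,lo,hi,sk in [("left base",(225,520),(460,545),0,.05,.95,(.3,.62)),("back",(222,390),(275,212),100,.02,.98,(.1,.75)),("right rim",(275,212),(492,232),100,.02,.98,(.2,.8)),("front rim",(492,232),(474,390),100,.03,.97,(.05,.85))]:
    l,k,n,s=edge(g,Z(*a),Z(*b),h=4,lo=lo,hi=hi,skip=sk); w=ray("side",l,z); L=line2(w); m=w.mean(0)[:2]-C
    print(nm,k,n,round(float(s),2),"ang",round(L[2],4),"x'",round(m@ex,1),"y'",round(m@ey,1))
```

```text
left(+y) bottom 33 40 0.32 ang 3.0463 x' -12.6 y' 72.2
back 40 40 0.1 ang -1.6659 x' 66.7 y' -13.4
front 40 40 0.19 ang -1.6663 x' -67.1 y' -23.5
right 16 40 0.21 ang 3.0497 x' -27.9 y' -84.0
left base 26 26 0.1 ang 3.0443 x' 12.9 y' 80.8
back 14 14 0.06 ang -1.6685 x' 70.1 y' -39.1
right rim 16 16 0.12 ang 3.0493 x' 11.6 y' -86.6
front rim 6 6 0.07 ang -1.7001 x' -64.8 y' 19.8
```

The side view shows the lid held level and square over the case. I'll nudge it about 1 mm in y and lower it.

```bash
python3 -m inch '[{"dp":[-0.4,-1.4,20],"angular":[0,0,-0.002],"fingers":255},{"dp":[-0.4,-1.4,45],"angular":[0,0,-0.002],"fingers":255},{"dp":[-0.4,-1.4,65],"angular":[0,0,-0.002],"fingers":255},{"dp":[-0.4,-1.4,80],"angular":[0,0,-0.002],"fingers":255},{"dp":[-0.4,-1.4,88],"angular":[0,0,-0.002],"fingers":255},{"dp":[-0.4,-1.4,90],"angular":[0,0,-0.002],"fingers":255},{"dp":[-0.4,-1.4,90],"angular":[0,0,-0.002],"fingers":255}]'
python3 plan.py c 0 0 120
python3 - <<'E'
from look import *
look("d")
import cv2
p=cv2.imread("pics/d_side.png")[130:310,210:370];cv2.imwrite("pics/d_side_z.png",cv2.resize(p,None,fx=3.3,fy=3.3,interpolation=cv2.INTER_CUBIC))
E
```

```text
clock: 5.38
eef_pos: [543.8, 149.5, 139.2]
tcp_rot: [3.141, 0.001, -0.096]
contact_force: [0.2, 1.1, -3.5]
opening: 0.193
t 5.38 tcp [543.8 149.5 139.2] rot [ 3.141e+00  1.000e-03 -9.600e-02] F [ 0.2  1.1 -3.5] open 0.193
dp [-0.5 -1.  19.2] ang [ 0.     0.001 -0.001]
```

View pics/d_side_z.png

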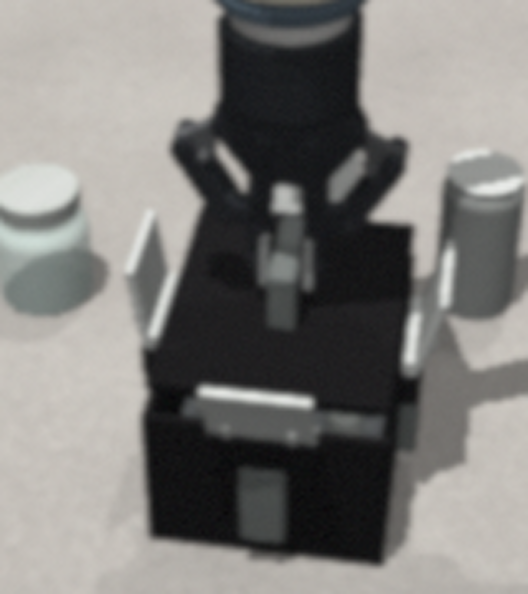

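The lid hangs just above the rim, between all four flaps. Lowering gently.

```bash
python3 -m inch '[{"dp":[-0.4,-0.5,2],"angular":[0,0,0],"fingers":255},{"dp":[-0.4,-0.5,4],"angular":[0,0,0],"fingers":255},{"dp":[-0.4,-0.5,6],"angular":[0,0,0],"fingers":255},{"dp":[-0.4,-0.5,8],"angular":[0,0,0],"fingers":255},{"dp":[-0.4,-0.5,10],"angular":[0,0,0],"fingers":255},{"dp":[-0.4,-0.5,12],"angular":[0,0,0],"fingers":255},{"dp":[-0.4,-0.5,13],"angular":[0,0,0],"fingers":255}]'; python3 plan.py c 0 0 120
```

```text
clock: 6.07
eef_pos: [543.3, 150.8, 125.9]
tcp_rot: [3.141, 0.0, -0.095]
contact_force: [0.3, -0.9, -3.8]
opening: 0.196
t 6.07 tcp [543.3 150.8 125.9] rot [ 3.141  0.    -0.095] F [ 0.3 -0.9 -3.8] open 0.196
dp [0.1 0.3 5.9] ang [ 0.  0. -0.]
```

```bash
python3 -m inch '[{"dp":[0,0,1],"angular":[0,0,0],"fingers":255},{"dp":[0,0,2],"angular":[0,0,0],"fingers":255},{"dp":[0,0,3],"angular":[0,0,0],"fingers":255},{"dp":[0,0,4],"angular":[0,0,0],"fingers":255}]'; python3 plan.py c 0 0 120
```

```text
clock: 6.4
eef_pos: [543.4, 150.8, 122.2]
tcp_rot: [-3.142, 0.0, -0.095]
contact_force: [-0.5, 0.1, -3.6]
opening: 0.196
t 6.4 tcp [543.4 150.8 122.2] rot [-3.142  0.    -0.095] F [-0.5  0.1 -3.6] open 0.196
dp [-0.1  0.3  2.2] ang [-0.     0.    -0.001]
```

```bash
python3 -m inch '[{"dp":[0,0,0.7],"angular":[0,0,0],"fingers":255},{"dp":[0,0,1.4],"angular":[0,0,0],"fingers":255},{"dp":[0,0,1.9],"angular":[0,0,0],"fingers":255}]'; python3 plan.py c 0 0 120
```

```text
clock: 6.65
eef_pos: [543.4, 150.8, 120.8]
tcp_rot: [-3.142, 0.0, -0.095]
contact_force: [-5.2, -0.8, 9.1]
opening: 0.191
t 6.65 tcp [543.4 150.8 120.8] rot [-3.142  0.    -0.095] F [-5.2 -0.8  9.1] open 0.191
dp [-0.1  0.3  0.8] ang [-0.  0. -0.]
```

Seating contact is felt: the reading went from -4 N to +9 N. Releasing and backing straight up.

```bash
python3 -m inch '[{"dp":[0,0,-0.4],"angular":[0,0,0],"fingers":120},{"dp":[0,0,-0.4],"angular":[0,0,0],"fingers":120},{"dp":[0,0,-0.4],"angular":[0,0,0],"fingers":120},{"dp":[0,0,-0.4],"angular":[0,0,0],"fingers":120},{"dp":[0,0,-0.4],"angular":[0,0,0],"fingers":120},{"dp":[0,0,-10],"angular":[0,0,0],"fingers":120},{"dp":[0,0,-30],"angular":[0,0,0],"fingers":120},{"dp":[0,0,-60],"angular":[0,0,0],"fingers":120},{"dp":[0,0,-95],"angular":[0,0,0],"fingers":180},{"dp":[0,0,-130],"angular":[0,0,0],"fingers":255},{"dp":[0,0,-160],"angular":[0,0,0],"fingers":255},{"dp":[0,0,-160],"angular":[0,0,0],"fingers":255}]'; python3 plan.py c 0 0 120
python3 - <<'E'
from look import *
look("e")
import cv2
p=cv2.imread("pics/e_side.png")[130:310,210:370];cv2.imwrite("pics/e_side_z.png",cv2.resize(p,None,fx=3.3,fy=3.3,interpolation=cv2.INTER_CUBIC))
p=cv2.imread("pics/e_top.png")[150:310,150:350];cv2.imwrite("pics/e_top_z.png",cv2.resize(p,None,fx=3.7,fy=3.7,interpolation=cv2.INTER_CUBIC))
E
```

```text
clock: 7.65
eef_pos: [546.4, 151.6, 287.9]
tcp_rot: [-3.138, -0.01, -0.095]
contact_force: [1.9, 0.5, 1.2]
opening: 0.004
t 7.65 tcp [546.4 151.6 287.9] rot [-3.138 -0.01  -0.095] F [1.9 0.5 1.2] open 0.004
dp [ -4.6   2.1 167.8] ang [-0.004 -0.01  -0.001]
```

View pics/e_side_z.png

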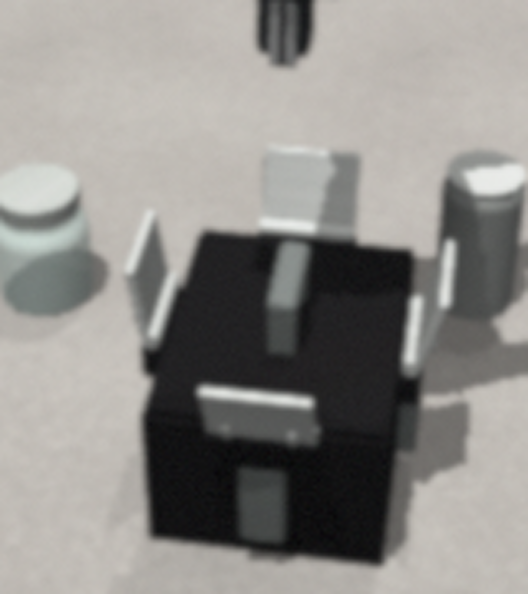

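View pics/e_top_z.png

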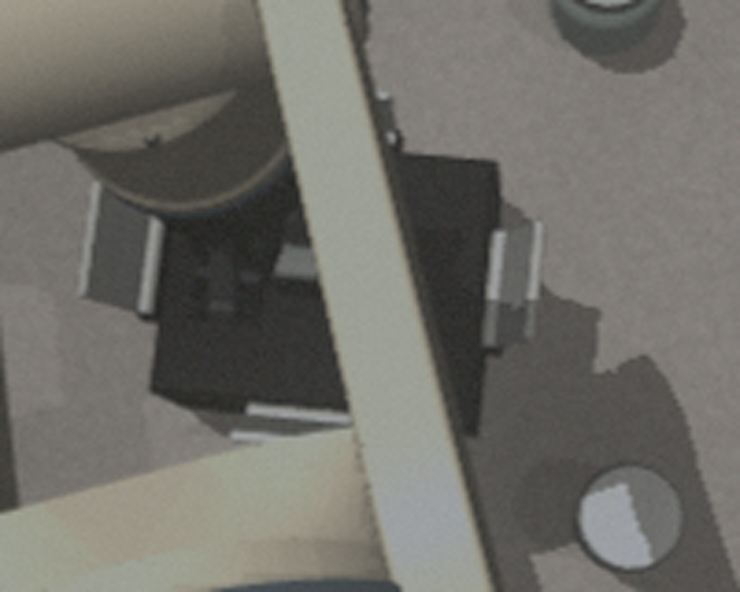

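The lid is flush on the rim and the bar is free. The flaps are still upright and the shut fingers are about 30 mm wide along case x. Next is the front clip: come down outside it first.

```bash
python3 -m inch '[{"dp":[-30,0,10],"angular":[0,0,0],"fingers":255},{"dp":[-65,0,30],"angular":[0,0,0],"fingers":255},{"dp":[-100,0,50],"angular":[0,0,0],"fingers":255},{"dp":[-122,0,75],"angular":[0,0,0],"fingers":255},{"dp":[-126,0,105],"angular":[0,0,0],"fingers":255},{"dp":[-126,0,128],"angular":[0,0,0],"fingers":255},{"dp":[-126,0,138],"angular":[0,0,0],"fingers":255},{"dp":[-126,0,138],"angular":[0,0,0],"fingers":255},{"dp":[-126,0,138],"angular":[0,0,0],"fingers":255}]'; python3 plan.py c -76 0 114
python3 - <<'E'
from look import *
look("f")
import cv2
p=cv2.imread("pics/f_side.png")[110:290,230:430];cv2.imwrite("pics/f_side_z.png",cv2.resize(p,None,fx=3.3,fy=3.3,interpolation=cv2.INTER_CUBIC))
E
```

```text
clock: 8.5
eef_pos: [417.9, 162.6, 142.1]
tcp_rot: [3.141, 0.001, -0.095]
contact_force: [-0.2, 0.6, 0.2]
opening: 0.003
t 8.5 tcp [417.9 162.6 142.1] rot [ 3.141e+00  1.000e-03 -9.500e-02] F [-0.2  0.6  0.2] open 0.003
dp [50.   0.2 28.1] ang [ 0.001  0.001 -0.001]
```

View pics/f_side_z.png

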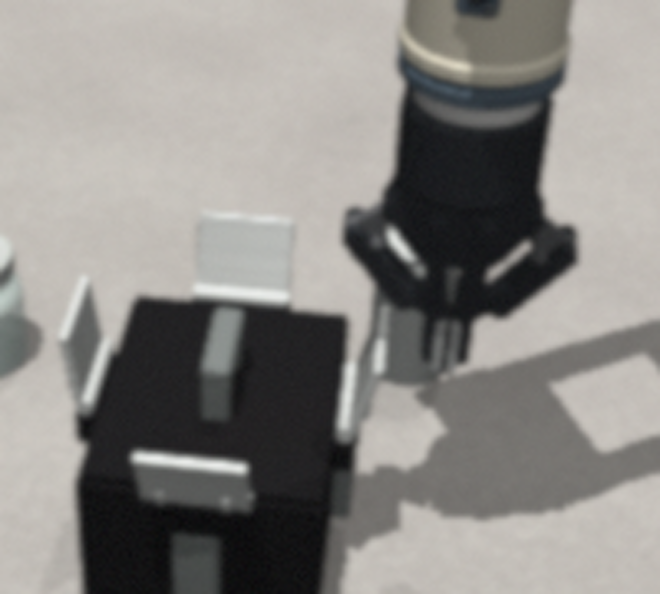

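The gripper stands 15–20 mm outside the front flap, below its free edge (zoomed view: fingers at (445,350), flap at (365,360)). Pushing it over.

```bash
python3 -m inch '[{"dp":[8,0,0],"angular":[0,0,0],"fingers":255},{"dp":[15,0,0],"angular":[0,0,0],"fingers":255},{"dp":[20,0,0],"angular":[0,0,0],"fingers":255},{"dp":[25,0,0],"angular":[0,0,0],"fingers":255},{"dp":[29,0,0],"angular":[0,0,0],"fingers":255},{"dp":[33,0,0],"angular":[0,0,0],"fingers":255},{"dp":[37,0,0],"angular":[0,0,0],"fingers":255},{"dp":[41,0,0],"angular":[0,0,0],"fingers":255},{"dp":[45,0,0],"angular":[0,0,0],"fingers":255},{"dp":[49,0,0],"angular":[0,0,0],"fingers":255},{"dp":[52,0,0],"angular":[0,0,0],"fingers":255},{"dp":[55,0,1],"angular":[0,0,0],"fingers":255}]'; python3 plan.py c -76 0 114
python3 - <<'E'
from look import *
look("g")
import cv2
p=cv2.imread("pics/g_side.png")[110:290,230:430];cv2.imwrite("pics/g_side_z.png",cv2.resize(p,None,fx=3.3,fy=3.3,interpolation=cv2.INTER_CUBIC))
E
```

```text
clock: 9.6
eef_pos: [471.2, 157.2, 140.5]
tcp_rot: [3.141, 0.004, -0.095]
contact_force: [-7.9, 0.7, 1.7]
opening: -0.002
t 9.6 tcp [471.2 157.2 140.5] rot [ 3.141  0.004 -0.095] F [-7.9  0.7  1.7] open -0.002
dp [-3.5 -0.1 26.6] ang [ 0.001  0.004 -0.001]
```

View pics/g_side_z.png

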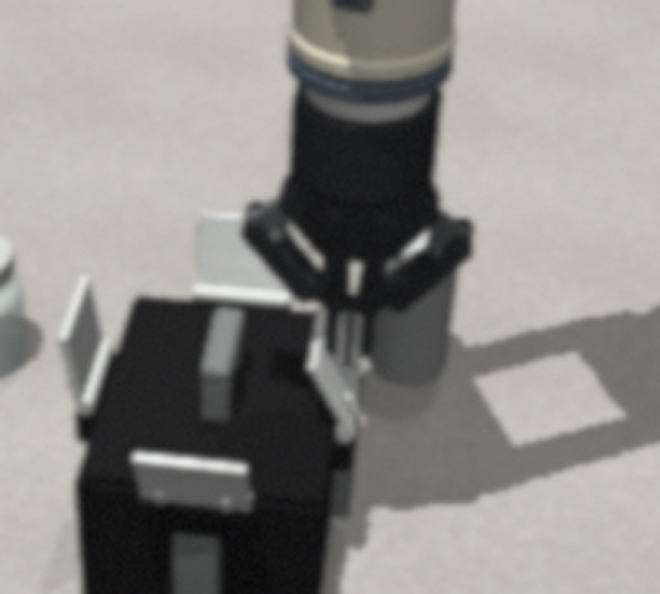

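```bash
python3 -m inch '[{"dp":[3,0,1],"angular":[0,0,0],"fingers":255},{"dp":[6,0,2.5],"angular":[0,0,0],"fingers":255},{"dp":[9,0,4.5],"angular":[0,0,0],"fingers":255},{"dp":[12,0,6.5],"angular":[0,0,0],"fingers":255},{"dp":[15,0,8.5],"angular":[0,0,0],"fingers":255},{"dp":[18,0,11],"angular":[0,0,0],"fingers":255},{"dp":[20,0,13],"angular":[0,0,0],"fingers":255},{"dp":[22,0,15],"angular":[0,0,0],"fingers":255},{"dp":[24,0,17.5],"angular":[0,0,0],"fingers":255},{"dp":[25,0,19],"angular":[0,0,0],"fingers":255}]'; python3 plan.py c -76 0 114
```

```text
clock: 10.53
eef_pos: [497.8, 155.0, 122.1]
tcp_rot: [3.141, 0.0, -0.095]
contact_force: [-3.3, 0.2, 1.4]
opening: -0.003
t 10.53 tcp [497.8 155.  122.1] rot [ 3.141  0.    -0.095] F [-3.3  0.2  1.4] open -0.003
dp [-30.3   0.2   8.1] ang [ 0.  0. -0.]
```

```bash
python3 -m inch '[{"dp":[0,0,0.8],"angular":[0,0,0],"fingers":255},{"dp":[0,0,1.6],"angular":[0,0,0],"fingers":255},{"dp":[0,0,2.4],"angular":[0,0,0],"fingers":255},{"dp":[0,0,3.2],"angular":[0,0,0],"fingers":255},{"dp":[0,0,4],"angular":[0,0,0],"fingers":255}]'; python3 plan.py c -76 0 114
```

```text
clock: 10.95
eef_pos: [498.4, 155.3, 118.7]
tcp_rot: [-3.141, -0.002, -0.095]
contact_force: [1.0, -0.3, 2.4]
opening: -0.002
t 10.95 tcp [498.4 155.3 118.7] rot [-3.141e+00 -2.000e-03 -9.500e-02] F [ 1.  -0.3  2.4] open -0.002
dp [-30.9   0.6   4.6] ang [-0.001 -0.002 -0.   ]
```

```bash
python3 -m inch '[{"dp":[0,0,0.8],"angular":[0,0,0],"fingers":255},{"dp":[0,0,1.6],"angular":[0,0,0],"fingers":255},{"dp":[0,0,2.4],"angular":[0,0,0],"fingers":255},{"dp":[0,0,3.2],"angular":[0,0,0],"fingers":255}]'; python3 plan.py c -76 0 114
```

```text
clock: 11.28
eef_pos: [497.3, 155.2, 114.9]
tcp_rot: [3.142, 0.0, -0.095]
contact_force: [0.3, -0.2, -0.1]
opening: -0.003
t 11.28 tcp [497.3 155.2 114.9] rot [ 3.142  0.    -0.095] F [ 0.3 -0.2 -0.1] open -0.003
dp [-29.8   0.3   1. ] ang [ 0.  0. -0.]
```

```bash
python3 -m inch '[{"dp":[0,0,0.5],"angular":[0,0,0],"fingers":255},{"dp":[0,0,1],"angular":[0,0,0],"fingers":255},{"dp":[0,0,1],"angular":[0,0,0],"fingers":255}]'; python3 plan.py c -76 0 114
```

```text
clock: 11.53
eef_pos: [497.3, 155.1, 114.2]
tcp_rot: [3.141, 0.001, -0.095]
contact_force: [-0.5, 0.1, 2.5]
opening: -0.001
t 11.53 tcp [497.3 155.1 114.2] rot [ 3.141e+00  1.000e-03 -9.500e-02] F [-0.5  0.1  2.5] open -0.001
dp [-29.8   0.3   0.2] ang [ 0.     0.001 -0.001]
```

```bash
python3 -m inch '[{"dp":[0,0,0.3],"angular":[0,0,0],"fingers":255},{"dp":[0,0,0.6],"angular":[0,0,0],"fingers":255},{"dp":[0,0,0.6],"angular":[0,0,0],"fingers":255}]'; python3 plan.py c -76 0 114
```

```text
clock: 11.78
eef_pos: [497.4, 155.2, 114.1]
tcp_rot: [3.141, 0.0, -0.095]
contact_force: [-4.3, -0.6, 10.2]
opening: -0.002
t 11.78 tcp [497.4 155.2 114.1] rot [ 3.141  0.    -0.095] F [-4.3 -0.6 10.2] open -0.002
dp [-29.8   0.3   0.1] ang [ 0.     0.    -0.001]
```

```bash
python3 -m inch '[{"dp":[0,0,0.3],"angular":[0,0,0],"fingers":255},{"dp":[0,0,0.6],"angular":[0,0,0],"fingers":255},{"dp":[0,0,0.6],"angular":[0,0,0],"fingers":255}]'; python3 plan.py c -76 0 114
```

```text
clock: 12.03
eef_pos: [497.4, 155.2, 114.1]
tcp_rot: [3.142, 0.0, -0.095]
contact_force: [-5.7, -1.6, 16.2]
opening: 0.003
t 12.03 tcp [497.4 155.2 114.1] rot [ 3.142  0.    -0.095] F [-5.7 -1.6 16.2] open 0.003
dp [-29.8   0.3   0.1] ang [ 0.     0.    -0.001]
```

```bash
python3 -m inch '[{"dp":[0,0,0.3],"angular":[0,0,0],"fingers":255},{"dp":[0,0,0.6],"angular":[0,0,0],"fingers":255},{"dp":[0,0,0.6],"angular":[0,0,0],"fingers":255}]'; python3 plan.py c -76 0 114
```

```text
clock: 12.28
eef_pos: [497.5, 155.1, 114.0]
tcp_rot: [3.142, 0.0, -0.095]
contact_force: [-8.3, -1.9, 23.9]
opening: -0.003
t 12.28 tcp [497.5 155.1 114. ] rot [ 3.142  0.    -0.095] F [-8.3 -1.9 23.9] open -0.003
dp [-29.9   0.3   0.1] ang [ 0.     0.    -0.001]
```

```bash
python3 -m inch '[{"dp":[0,0,0],"angular":[0,0,0],"fingers":255},{"dp":[0,0,0],"angular":[0,0,0],"fingers":255},{"dp":[0,0,0],"angular":[0,0,0],"fingers":255},{"dp":[0,0,0],"angular":[0,0,0],"fingers":255},{"dp":[0,0,0],"angular":[0,0,0],"fingers":255},{"dp":[0,0,0],"angular":[0,0,0],"fingers":255},{"dp":[0,0,0],"angular":[0,0,0],"fingers":255}]'; python3 plan.py c -76 0 114
```

```text
clock: 12.87
eef_pos: [497.5, 155.1, 114.0]
tcp_rot: [3.142, 0.0, -0.095]
contact_force: [-8.7, -1.7, 23.8]
opening: -0.0
t 12.87 tcp [497.5 155.1 114. ] rot [ 3.142  0.    -0.095] F [-8.7 -1.7 23.8] open -0.0
dp [-29.9   0.3   0. ] ang [ 0.     0.    -0.001]
```

23.8 N was held for over half a second on the flat flap. Lifting, moving over to the outside of the back clip, and checking the front flap.

```bash
python3 -m inch '[{"dp":[0,0,-5],"angular":[0,0,0],"fingers":255},{"dp":[0,0,-30],"angular":[0,0,0],"fingers":255},{"dp":[0,0,-65],"angular":[0,0,0],"fingers":255},{"dp":[5,0,-88],"angular":[0,0,0],"fingers":255},{"dp":[35,0,-92],"angular":[0,0,0],"fingers":255},{"dp":[70,0,-92],"angular":[0,0,0],"fingers":255},{"dp":[105,0,-92],"angular":[0,0,0],"fingers":255},{"dp":[140,0,-92],"angular":[0,0,0],"fingers":255},{"dp":[165,0,-90],"angular":[0,0,0],"fingers":255},{"dp":[173,0,-70],"angular":[0,0,0],"fingers":255},{"dp":[173,0,-70],"angular":[0,0,0],"fingers":255},{"dp":[173,0,-70],"angular":[0,0,0],"fingers":255}]'; python3 plan.py c 126 0 142
python3 - <<'E'
from look import *
look("h")
import cv2
p=cv2.imread("pics/h_side.png")[110:290,200:400];cv2.imwrite("pics/h_side_z.png",cv2.resize(p,None,fx=3.3,fy=3.3,interpolation=cv2.INTER_CUBIC))
E
```

```text
clock: 13.87
eef_pos: [668.7, 138.4, 180.7]
tcp_rot: [3.141, 0.004, -0.095]
contact_force: [-0.1, -0.2, -0.1]
opening: 0.001
t 13.87 tcp [668.7 138.4 180.7] rot [ 3.141  0.004 -0.095] F [-0.1 -0.2 -0.1] open 0.001
dp [ 0.2 -0.2 38.7] ang [ 0.001  0.004 -0.001]
```

View pics/h_side_z.png

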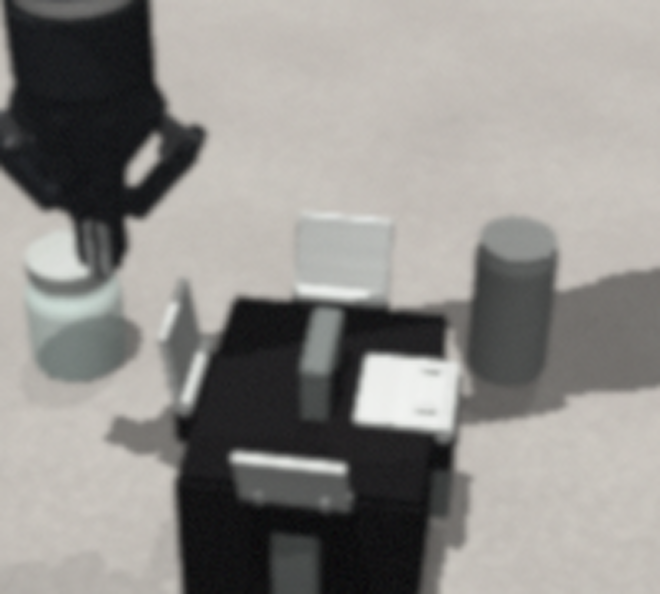

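The front flap lies flat. Going down outside the back flap, then pushing it in with the mirror of the same path.

```bash
python3 -m inch '[{"dp":[0,0,20],"angular":[0,0,0],"fingers":255},{"dp":[0,0,34],"angular":[0,0,0],"fingers":255},{"dp":[0,0,39],"angular":[0,0,0],"fingers":255},{"dp":[-7,0,39],"angular":[0,0,0],"fingers":255},{"dp":[-14,0,39],"angular":[0,0,0],"fingers":255},{"dp":[-20,0,39],"angular":[0,0,0],"fingers":255},{"dp":[-25,0,39],"angular":[0,0,0],"fingers":255},{"dp":[-30,0,39],"angular":[0,0,0],"fingers":255},{"dp":[-35,0,39],"angular":[0,0,0],"fingers":255},{"dp":[-40,0,39],"angular":[0,0,0],"fingers":255},{"dp":[-45,0,39],"angular":[0,0,0],"fingers":255},{"dp":[-50,0,39],"angular":[0,0,0],"fingers":255}]'; python3 plan.py c 76 0 114
```

```text
clock: 14.97
eef_pos: [620.6, 143.7, 143.8]
tcp_rot: [-3.141, -0.002, -0.095]
contact_force: [7.7, -0.8, -1.5]
opening: -0.002
t 14.97 tcp [620.6 143.7 143.8] rot [-3.141e+00 -2.000e-03 -9.500e-02] F [ 7.7 -0.8 -1.5] open -0.002
dp [-1.7  0.5 29.7] ang [-0.001 -0.002 -0.001]
```

```bash
python3 -m inch '[{"dp":[-3,0,0],"angular":[0,0,0],"fingers":255},{"dp":[-6,0,1],"angular":[0,0,0],"fingers":255},{"dp":[-9,0,2],"angular":[0,0,0],"fingers":255},{"dp":[-12,0,4],"angular":[0,0,0],"fingers":255},{"dp":[-15,0,6],"angular":[0,0,0],"fingers":255},{"dp":[-18,0,8],"angular":[0,0,0],"fingers":255},{"dp":[-21,0,10.5],"angular":[0,0,0],"fingers":255},{"dp":[-24,0,13],"angular":[0,0,0],"fingers":255},{"dp":[-26,0,15],"angular":[0,0,0],"fingers":255},{"dp":[-28,0,17.5],"angular":[0,0,0],"fingers":255},{"dp":[-30,0,20],"angular":[0,0,0],"fingers":255}]'; python3 plan.py c 76 0 114
```

```text
clock: 15.88
eef_pos: [591.1, 146.5, 124.0]
tcp_rot: [-3.141, -0.003, -0.095]
contact_force: [4.7, 1.0, 2.7]
opening: 0.001
t 15.88 tcp [591.1 146.5 124. ] rot [-3.141e+00 -3.000e-03 -9.500e-02] F [4.7 1.  2.7] open 0.001
dp [28.   0.5 10.1] ang [-0.001 -0.003 -0.001]
```

```bash
python3 -m inch '[{"dp":[-1,0,0.8],"angular":[0,0,0],"fingers":255},{"dp":[-2,0,1.6],"angular":[0,0,0],"fingers":255},{"dp":[-2,0,2.4],"angular":[0,0,0],"fingers":255},{"dp":[-2,0,3.2],"angular":[0,0,0],"fingers":255},{"dp":[-2,0,4],"angular":[0,0,0],"fingers":255},{"dp":[-2,0,4.8],"angular":[0,0,0],"fingers":255},{"dp":[-2,0,5.6],"angular":[0,0,0],"fingers":255},{"dp":[-2,0,6.4],"angular":[0,0,0],"fingers":255},{"dp":[-2,0,7.2],"angular":[0,0,0],"fingers":255},{"dp":[-2,0,8],"angular":[0,0,0],"fingers":255},{"dp":[-2,0,8.8],"angular":[0,0,0],"fingers":255}]'; python3 plan.py c 76 0 114
```

```text
clock: 16.8
eef_pos: [588.2, 146.5, 114.4]
tcp_rot: [3.142, 0.0, -0.095]
contact_force: [-0.1, 0.5, 0.0]
opening: 0.0
t 16.8 tcp [588.2 146.5 114.4] rot [ 3.142  0.    -0.095] F [-0.1  0.5  0. ] open 0.0
dp [30.9  0.3  0.4] ang [ 0.     0.    -0.001]
```

```bash
python3 -m inch '[{"dp":[0,0,0.5],"angular":[0,0,0],"fingers":255},{"dp":[0,0,1],"angular":[0,0,0],"fingers":255},{"dp":[0,0,1.4],"angular":[0,0,0],"fingers":255},{"dp":[0,0,1.4],"angular":[0,0,0],"fingers":255}]'; python3 plan.py c 76 0 114
```

```text
clock: 17.13
eef_pos: [588.3, 146.5, 114.2]
tcp_rot: [-3.142, -0.0, -0.095]
contact_force: [-3.7, -1.1, 10.3]
opening: 0.002
t 17.13 tcp [588.3 146.5 114.2] rot [-3.142 -0.    -0.095] F [-3.7 -1.1 10.3] open 0.002
dp [30.9  0.3  0.2] ang [-0. -0. -0.]
```

```bash
python3 -m inch '[{"dp":[0,0,0.3],"angular":[0,0,0],"fingers":255},{"dp":[0,0,0.6],"angular":[0,0,0],"fingers":255},{"dp":[0,0,0.9],"angular":[0,0,0],"fingers":255},{"dp":[0,0,1.1],"angular":[0,0,0],"fingers":255},{"dp":[0,0,1.1],"angular":[0,0,0],"fingers":255}]'; python3 plan.py c 76 0 114
```

```text
clock: 17.55
eef_pos: [588.3, 146.5, 114.1]
tcp_rot: [-3.141, -0.0, -0.095]
contact_force: [-7.0, -2.7, 19.5]
opening: -0.001
t 17.55 tcp [588.3 146.5 114.1] rot [-3.141 -0.    -0.095] F [-7.  -2.7 19.5] open -0.001
dp [30.8  0.3  0.1] ang [-0. -0. -0.]
```

```bash
python3 -m inch '[{"dp":[0,0,0.3],"angular":[0,0,0],"fingers":255},{"dp":[0,0,0.3],"angular":[0,0,0],"fingers":255},{"dp":[0,0,0.3],"angular":[0,0,0],"fingers":255},{"dp":[0,0,0.3],"angular":[0,0,0],"fingers":255},{"dp":[0,0,0.3],"angular":[0,0,0],"fingers":255},{"dp":[0,0,0.3],"angular":[0,0,0],"fingers":255},{"dp":[0,0,0.3],"angular":[0,0,0],"fingers":255},{"dp":[0,0,0.3],"angular":[0,0,0],"fingers":255}]'; python3 plan.py c 76 0 114
```

```text
clock: 18.22
eef_pos: [588.3, 146.5, 114.0]
tcp_rot: [-3.141, -0.001, -0.095]
contact_force: [-7.3, -2.2, 22.1]
opening: -0.002
t 18.22 tcp [588.3 146.5 114. ] rot [-3.141e+00 -1.000e-03 -9.500e-02] F [-7.3 -2.2 22.1] open -0.002
dp [30.8  0.3  0.1] ang [-0.    -0.001 -0.   ]
```

22 N was held for over half a second. Next is the left clip.

```bash
python3 -m inch '[{"dp":[0,0,-5],"angular":[0,0,0],"fingers":255},{"dp":[0,0,-30],"angular":[0,0,0],"fingers":255},{"dp":[0,0,-65],"angular":[0,0,0],"fingers":255},{"dp":[-5,-5,-88],"angular":[0,0,0],"fingers":255},{"dp":[-15,-35,-92],"angular":[0,0,0],"fingers":255},{"dp":[-25,-70,-92],"angular":[0,0,0],"fingers":255},{"dp":[-40,-105,-92],"angular":[0,0,0],"fingers":255},{"dp":[-45,-130,-90],"angular":[0,0,0],"fingers":255},{"dp":[-45,-137,-70],"angular":[0,0,0],"fingers":255},{"dp":[-45,-137,-70],"angular":[0,0,0],"fingers":255},{"dp":[-45,-137,-70],"angular":[0,0,0],"fingers":255}]'; python3 plan.py c 0 137 142
python3 - <<'E'
from look import *
look("i")
import cv2
p=cv2.imread("pics/i_side.png")[110:310,200:400];cv2.imwrite("pics/i_side_z.png",cv2.resize(p,None,fx=3,fy=3,interpolation=cv2.INTER_CUBIC))
E
```

```text
clock: 19.13
eef_pos: [555.5, 287.0, 180.8]
tcp_rot: [3.14, 0.002, -0.094]
contact_force: [-0.5, -0.2, -0.3]
opening: 0.002
t 19.13 tcp [555.5 287.  180.8] rot [ 3.14e+00  2.00e-03 -9.40e-02] F [-0.5 -0.2 -0.3] open 0.002
dp [ 0.8  0.  38.8] ang [0.002 0.002 0.001]
```

View pics/i_side_z.png

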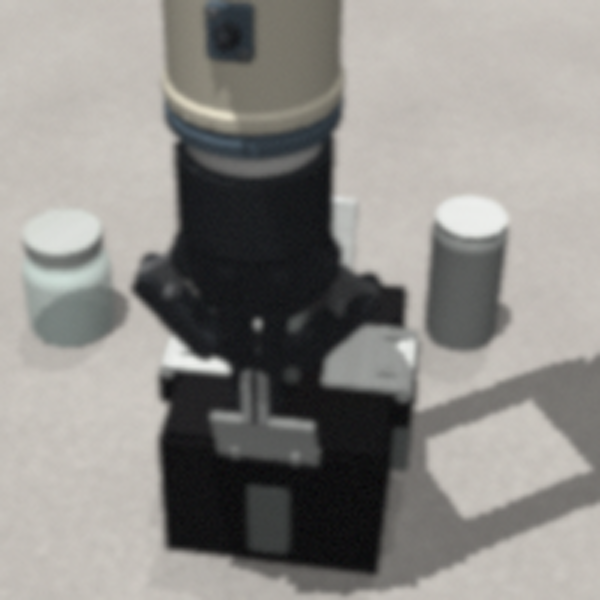

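Run:
```python
from geo import *
for n in("side",):
    P=np.array([[555.5,287,180.8],[555.5,287,142]]);q=proj(n,P);print(q,(q-[200,110])*3)
p,W=cloud("i","side")
for v,u in ((236,285),(244,285),(250,285),(255,285),(240,268),(255,268),(240,300),(255,300)): print(v,u,p[v,u],np.round(W[v,u]))
p,W=cloud("a","side")
for v in range(245,268,3): print(v,[np.round(W[v,u]).tolist() for u in(278,288,300)])
```

```text
[[285.29455404 248.85760751]
 [285.50710725 265.79138819]] [[255.88366211 416.57282253]
 [256.52132174 467.37416458]]
236 285 [66 66 66] [555. 298. 219.]
244 285 [74 74 74] [555. 297. 200.]
250 285 [75 75 74] [555. 298. 189.]
255 285 [88 89 87] [558. 258. 138.]
240 268 [35 34 34] [596. 189. 109.]
255 268 [28 26 26] [592. 229. 109.]
240 300 [20 18 20] [535. 186. 109.]
255 300 [88 89 87] [532. 263. 145.]
245 [[581.0, 144.0, 55.0], [562.0, 124.0, 38.0], [537.0, 141.0, 55.0]]
248 [[570.0, 259.0, 155.0], [562.0, 130.0, 35.0], [537.0, 142.0, 48.0]]
251 [[nan, nan, nan], [553.0, 264.0, 154.0], [532.0, 264.0, 155.0]]
254 [[571.0, 257.0, 140.0], [553.0, 260.0, 143.0], [532.0, 266.0, 151.0]]
257 [[571.0, 252.0, 128.0], [553.0, 256.0, 132.0], [532.0, 259.0, 136.0]]
260 [[571.0, 252.0, 120.0], [554.0, 250.0, 119.0], [532.0, 256.0, 126.0]]
263 [[572.0, 243.0, 103.0], [554.0, 243.0, 105.0], [533.0, 251.0, 113.0]]
266 [[573.0, 243.0, 96.0], [554.0, 246.0, 100.0], [533.0, 249.0, 104.0]]
```

The fingertips are outside the left flap. Their projected tip (256,416) matches the picture, and the depth reads y≈297 at the fingers against about 264 at the flap. Same routine along tool +y.

```bash
python3 -m inch '[{"dp":[0,0,20],"angular":[0,0,0],"fingers":255},{"dp":[0,0,34],"angular":[0,0,0],"fingers":255},{"dp":[0,0,39],"angular":[0,0,0],"fingers":255},{"dp":[0,7,39],"angular":[0,0,0],"fingers":255},{"dp":[0,14,39],"angular":[0,0,0],"fingers":255},{"dp":[0,20,39],"angular":[0,0,0],"fingers":255},{"dp":[0,25,39],"angular":[0,0,0],"fingers":255},{"dp":[0,30,39],"angular":[0,0,0],"fingers":255},{"dp":[0,35,39],"angular":[0,0,0],"fingers":255},{"dp":[0,40,39],"angular":[0,0,0],"fingers":255},{"dp":[0,45,39],"angular":[0,0,0],"fingers":255},{"dp":[0,50,39],"angular":[0,0,0],"fingers":255}]'; python3 plan.py c 0 91 114
```

```text
clock: 20.23
eef_pos: [552.3, 238.3, 143.4]
tcp_rot: [-3.139, -0.002, -0.095]
contact_force: [0.8, 8.7, -1.0]
opening: -0.004
t 20.23 tcp [552.3 238.3 143.4] rot [-3.139e+00 -2.000e-03 -9.500e-02] F [ 0.8  8.7 -1. ] open -0.004
dp [-0.7 -2.7 29.4] ang [-0.003 -0.002 -0.001]
```

```bash
python3 -m inch '[{"dp":[0,3,0],"angular":[0,0,0],"fingers":255},{"dp":[0,6,1],"angular":[0,0,0],"fingers":255},{"dp":[0,9,2],"angular":[0,0,0],"fingers":255},{"dp":[0,12,4],"angular":[0,0,0],"fingers":255},{"dp":[0,15,6],"angular":[0,0,0],"fingers":255},{"dp":[0,18,8],"angular":[0,0,0],"fingers":255},{"dp":[0,21,10.5],"angular":[0,0,0],"fingers":255},{"dp":[0,24,13],"angular":[0,0,0],"fingers":255},{"dp":[0,26,15],"angular":[0,0,0],"fingers":255},{"dp":[0,28,17.5],"angular":[0,0,0],"fingers":255},{"dp":[0,30,20],"angular":[0,0,0],"fingers":255}]'; python3 plan.py c 0 91 114
```

```text
clock: 21.15
eef_pos: [549.2, 207.4, 123.1]
tcp_rot: [-3.141, -0.001, -0.095]
contact_force: [1.0, 2.1, 2.4]
opening: 0.001
t 21.15 tcp [549.2 207.4 123.1] rot [-3.141e+00 -1.000e-03 -9.500e-02] F [1.  2.1 2.4] open 0.001
dp [ -0.5 -33.8   9.1] ang [-0.    -0.001 -0.   ]
```

```bash
python3 -m inch '[{"dp":[0,0,0.8],"angular":[0,0,0],"fingers":255},{"dp":[0,0,1.6],"angular":[0,0,0],"fingers":255},{"dp":[0,0,2.4],"angular":[0,0,0],"fingers":255},{"dp":[0,0,3.2],"angular":[0,0,0],"fingers":255},{"dp":[0,0,4],"angular":[0,0,0],"fingers":255},{"dp":[0,0,4.8],"angular":[0,0,0],"fingers":255},{"dp":[0,0,5.6],"angular":[0,0,0],"fingers":255},{"dp":[0,0,6.4],"angular":[0,0,0],"fingers":255},{"dp":[0,0,7.2],"angular":[0,0,0],"fingers":255},{"dp":[0,0,8],"angular":[0,0,0],"fingers":255},{"dp":[0,0,8.8],"angular":[0,0,0],"fingers":255}]'; python3 plan.py c 0 91 114
```

```text
clock: 22.07
eef_pos: [548.8, 207.6, 114.1]
tcp_rot: [-3.142, 0.0, -0.095]
contact_force: [-4.2, -1.2, 12.9]
opening: 0.003
t 22.07 tcp [548.8 207.6 114.1] rot [-3.142  0.    -0.095] F [-4.2 -1.2 12.9] open 0.003
dp [ -0.1 -33.6   0.1] ang [-0.  0. -0.]
```

```bash
python3 -m inch '[{"dp":[0,0,0.5],"angular":[0,0,0],"fingers":255},{"dp":[0,0,1],"angular":[0,0,0],"fingers":255},{"dp":[0,0,1.4],"angular":[0,0,0],"fingers":255},{"dp":[0,0,1.4],"angular":[0,0,0],"fingers":255}]'; python3 plan.py c 0 91 114
```

```text
clock: 22.4
eef_pos: [548.8, 207.6, 114.1]
tcp_rot: [-3.141, -0.0, -0.095]
contact_force: [-5.2, -2.8, 16.3]
opening: 0.0
t 22.4 tcp [548.8 207.6 114.1] rot [-3.141 -0.    -0.095] F [-5.2 -2.8 16.3] open 0.0
dp [ -0.1 -33.6   0.1] ang [-0.    -0.    -0.001]
```

```bash
python3 -m inch '[{"dp":[0,0,0.3],"angular":[0,0,0],"fingers":255},{"dp":[0,0,0.6],"angular":[0,0,0],"fingers":255},{"dp":[0,0,0.6],"angular":[0,0,0],"fingers":255},{"dp":[0,0,0.6],"angular":[0,0,0],"fingers":255}]'; python3 plan.py c 0 91 114
```

```text
clock: 22.73
eef_pos: [548.8, 207.6, 114.0]
tcp_rot: [-3.141, -0.0, -0.095]
contact_force: [-7.7, -3.0, 21.7]
opening: -0.0
t 22.73 tcp [548.8 207.6 114. ] rot [-3.141 -0.    -0.095] F [-7.7 -3.  21.7] open -0.0
dp [ -0.1 -33.6   0. ] ang [-0.    -0.    -0.001]
```

```bash
python3 -m inch '[{"dp":[0,0,0],"angular":[0,0,0],"fingers":255},{"dp":[0,0,0],"angular":[0,0,0],"fingers":255},{"dp":[0,0,0],"angular":[0,0,0],"fingers":255},{"dp":[0,0,0],"angular":[0,0,0],"fingers":255},{"dp":[0,0,0],"angular":[0,0,0],"fingers":255},{"dp":[0,0,0],"angular":[0,0,0],"fingers":255},{"dp":[0,0,0],"angular":[0,0,0],"fingers":255}]'; python3 plan.py c 0 91 114
```

```text
clock: 23.32
eef_pos: [548.9, 207.6, 114.0]
tcp_rot: [-3.141, -0.0, -0.095]
contact_force: [-6.2, -2.8, 21.8]
opening: -0.0
t 23.32 tcp [548.9 207.6 114. ] rot [-3.141 -0.    -0.095] F [-6.2 -2.8 21.8] open -0.0
dp [ -0.2 -33.6   0. ] ang [-0.    -0.    -0.001]
```

21.8 N was held. Next is the right clip.

```bash
python3 -m inch '[{"dp":[0,0,-5],"angular":[0,0,0],"fingers":255},{"dp":[0,0,-30],"angular":[0,0,0],"fingers":255},{"dp":[0,0,-65],"angular":[0,0,0],"fingers":255},{"dp":[0,10,-92],"angular":[0,0,0],"fingers":255},{"dp":[0,45,-94],"angular":[0,0,0],"fingers":255},{"dp":[0,82,-94],"angular":[0,0,0],"fingers":255},{"dp":[0,119,-94],"angular":[0,0,0],"fingers":255},{"dp":[0,156,-94],"angular":[0,0,0],"fingers":255},{"dp":[0,184,-92],"angular":[0,0,0],"fingers":255},{"dp":[0,195,-70],"angular":[0,0,0],"fingers":255},{"dp":[0,195,-70],"angular":[0,0,0],"fingers":255},{"dp":[0,195,-70],"angular":[0,0,0],"fingers":255}]'; python3 plan.py c 0 -137 142
python3 - <<'E'
from look import *
look("j")
import cv2
p=cv2.imread("pics/j_side.png")[110:310,200:400];cv2.imwrite("pics/j_side_z.png",cv2.resize(p,None,fx=3,fy=3,interpolation=cv2.INTER_CUBIC))
E
```

```text
clock: 24.32
eef_pos: [529.6, 13.1, 181.4]
tcp_rot: [-3.142, 0.002, -0.097]
contact_force: [-0.1, -0.0, 0.1]
opening: 0.005
t 24.32 tcp [529.6  13.1 181.4] rot [-3.142e+00  2.000e-03 -9.700e-02] F [-0.1 -0.   0.1] open 0.005
dp [ 0.8 -1.1 39.4] ang [-0.     0.002 -0.002]
```

View pics/j_side_z.png

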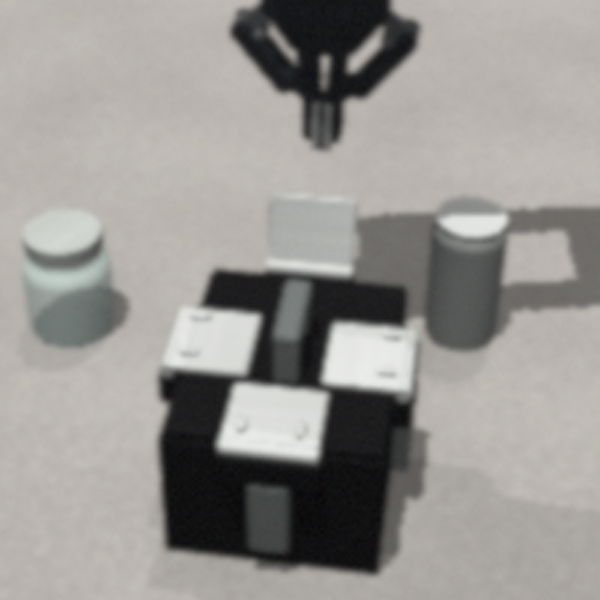

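Three clips lie flat (at (212,340), (370,355) and (272,420) in the zoom), and the fingers stand behind the upright right flap at (312,235).

```bash
python3 -m inch '[{"dp":[0,0,20],"angular":[0,0,0],"fingers":255},{"dp":[0,0,34],"angular":[0,0,0],"fingers":255},{"dp":[0,0,39],"angular":[0,0,0],"fingers":255},{"dp":[0,-7,39],"angular":[0,0,0],"fingers":255},{"dp":[0,-14,39],"angular":[0,0,0],"fingers":255},{"dp":[0,-20,39],"angular":[0,0,0],"fingers":255},{"dp":[0,-25,39],"angular":[0,0,0],"fingers":255},{"dp":[0,-30,39],"angular":[0,0,0],"fingers":255},{"dp":[0,-35,39],"angular":[0,0,0],"fingers":255},{"dp":[0,-40,39],"angular":[0,0,0],"fingers":255},{"dp":[0,-45,39],"angular":[0,0,0],"fingers":255},{"dp":[0,-50,39],"angular":[0,0,0],"fingers":255}]'; python3 plan.py c 0 -91 114
```

```text
clock: 25.42
eef_pos: [535.1, 62.7, 143.1]
tcp_rot: [3.14, -0.0, -0.094]
contact_force: [0.2, -9.5, -2.8]
opening: 0.002
t 25.42 tcp [535.1  62.7 143.1] rot [ 3.14  -0.    -0.094] F [ 0.2 -9.5 -2.8] open 0.002
dp [-0.1  2.7 29.1] ang [ 0.002 -0.     0.   ]
```

```bash
python3 -m inch '[{"dp":[0,-3,0],"angular":[0,0,0],"fingers":255},{"dp":[0,-6,1],"angular":[0,0,0],"fingers":255},{"dp":[0,-9,2],"angular":[0,0,0],"fingers":255},{"dp":[0,-12,4],"angular":[0,0,0],"fingers":255},{"dp":[0,-15,6],"angular":[0,0,0],"fingers":255},{"dp":[0,-18,8],"angular":[0,0,0],"fingers":255},{"dp":[0,-21,10.5],"angular":[0,0,0],"fingers":255},{"dp":[0,-24,13],"angular":[0,0,0],"fingers":255},{"dp":[0,-26,15],"angular":[0,0,0],"fingers":255},{"dp":[0,-28,17.5],"angular":[0,0,0],"fingers":255},{"dp":[0,-30,20],"angular":[0,0,0],"fingers":255}]'; python3 plan.py c 0 -91 114
```

```text
clock: 26.33
eef_pos: [538.0, 93.3, 123.1]
tcp_rot: [-3.142, -0.0, -0.095]
contact_force: [0.1, -2.1, 3.5]
opening: -0.003
t 26.33 tcp [538.   93.3 123.1] rot [-3.142 -0.    -0.095] F [ 0.1 -2.1  3.5] open -0.003
dp [-0.1 33.6  9.1] ang [-0.    -0.    -0.001]
```

```bash
python3 -m inch '[{"dp":[0,0,0.8],"angular":[0,0,0],"fingers":255},{"dp":[0,0,1.6],"angular":[0,0,0],"fingers":255},{"dp":[0,0,2.4],"angular":[0,0,0],"fingers":255},{"dp":[0,0,3.2],"angular":[0,0,0],"fingers":255},{"dp":[0,0,4],"angular":[0,0,0],"fingers":255},{"dp":[0,0,4.8],"angular":[0,0,0],"fingers":255},{"dp":[0,0,5.6],"angular":[0,0,0],"fingers":255},{"dp":[0,0,6.4],"angular":[0,0,0],"fingers":255},{"dp":[0,0,7.2],"angular":[0,0,0],"fingers":255},{"dp":[0,0,8],"angular":[0,0,0],"fingers":255},{"dp":[0,0,8.8],"angular":[0,0,0],"fingers":255},{"dp":[0,0,8.8],"angular":[0,0,0],"fingers":255}]'; python3 plan.py c 0 -91 114
```

```text
clock: 27.33
eef_pos: [537.8, 93.0, 114.2]
tcp_rot: [3.141, 0.0, -0.095]
contact_force: [-1.2, -0.4, 1.4]
opening: -0.002
t 27.33 tcp [537.8  93.  114.2] rot [ 3.141  0.    -0.095] F [-1.2 -0.4  1.4] open -0.002
dp [ 0.1 33.2  0.2] ang [ 0.     0.    -0.001]
```

```bash
python3 -m inch '[{"dp":[0,0,0.4],"angular":[0,0,0],"fingers":255},{"dp":[0,0,0.8],"angular":[0,0,0],"fingers":255},{"dp":[0,0,1.2],"angular":[0,0,0],"fingers":255},{"dp":[0,0,1.6],"angular":[0,0,0],"fingers":255},{"dp":[0,0,1.6],"angular":[0,0,0],"fingers":255}]'; python3 plan.py c 0 -91 114
```

```text
clock: 27.75
eef_pos: [537.8, 93.0, 114.0]
tcp_rot: [3.141, 0.0, -0.095]
contact_force: [-6.0, -1.7, 19.3]
opening: -0.001
t 27.75 tcp [537.8  93.  114. ] rot [ 3.141  0.    -0.095] F [-6.  -1.7 19.3] open -0.001
dp [ 0.  33.2  0. ] ang [ 0.  0. -0.]
```

```bash
python3 -m inch '[{"dp":[0,0,0.3],"angular":[0,0,0],"fingers":255},{"dp":[0,0,0.3],"angular":[0,0,0],"fingers":255},{"dp":[0,0,0.3],"angular":[0,0,0],"fingers":255},{"dp":[0,0,0.3],"angular":[0,0,0],"fingers":255},{"dp":[0,0,0.3],"angular":[0,0,0],"fingers":255},{"dp":[0,0,0.3],"angular":[0,0,0],"fingers":255},{"dp":[0,0,0.3],"angular":[0,0,0],"fingers":255},{"dp":[0,0,0.3],"angular":[0,0,0],"fingers":255}]'; python3 plan.py c 0 -91 114
```

```text
clock: 28.42
eef_pos: [537.9, 93.0, 114.0]
tcp_rot: [3.141, -0.0, -0.095]
contact_force: [-8.1, -1.5, 22.4]
opening: 0.0
t 28.42 tcp [537.9  93.  114. ] rot [ 3.141 -0.    -0.095] F [-8.1 -1.5 22.4] open 0.0
dp [ 0.  33.2  0. ] ang [ 0. -0. -0.]
```

```bash
python3 -m inch '[{"dp":[0,0,-5],"angular":[0,0,0],"fingers":255},{"dp":[0,0,-30],"angular":[0,0,0],"fingers":255},{"dp":[0,0,-60],"angular":[0,0,0],"fingers":255},{"dp":[0,10,-95],"angular":[0,0,0],"fingers":255},{"dp":[0,45,-100],"angular":[0,0,0],"fingers":255},{"dp":[0,80,-100],"angular":[0,0,0],"fingers":255},{"dp":[0,115,-100],"angular":[0,0,0],"fingers":255},{"dp":[0,150,-100],"angular":[0,0,0],"fingers":255},{"dp":[0,170,-100],"angular":[0,0,0],"fingers":255},{"dp":[0,170,-100],"angular":[0,0,0],"fingers":255},{"dp":[0,170,-100],"angular":[0,0,0],"fingers":255}]'; python3 plan.py c 0 -91 114
python3 - <<'E'
from look import *
look("k")
import cv2
p=cv2.imread("pics/k_side.png")[110:310,200:400];cv2.imwrite("pics/k_side_z.png",cv2.resize(p,None,fx=3,fy=3,interpolation=cv2.INTER_CUBIC))
from geo import *
p,W=cloud("k","side")
h=p.min(2)>185; x=np.nan_to_num(W,nan=-999); m=h&(x[...,2]>95)&(x[...,2]<130)&(x[...,0]>440)&(x[...,0]<650)&(x[...,1]>40)&(x[...,1]<260)
k,l,s,c=cv2.connectedComponentsWithStats(m.astype(np.uint8))
for i in range(1,k):
    if s[i,4]>80:
        q=W[l==i]; co=np.linalg.lstsq(np.c_[q[:,:2],np.ones(len(q))],q[:,2],rcond=None)[0]; print(s[i,4],np.round(q.mean(0),1),"slope",np.round(co[:2],3))
E
```

```text
clock: 29.33
eef_pos: [521.6, -77.0, 212.2]
tcp_rot: [-3.141, 0.0, -0.098]
contact_force: [-0.1, 0.5, -0.1]
opening: -0.004
t 29.33 tcp [521.6 -77.  212.2] rot [-3.141  0.    -0.098] F [-0.1  0.5 -0.1] open -0.004
dp [  -0.3 -137.5   98.2] ang [-0.     0.    -0.003]
321 [535.4  81.6 115.3] slope [ 0.006 -0.003]
520 [596.5 146.7 115.3] slope [0.001 0.001]
512 [492.8 156.9 115.1] slope [0.003 0.002]
678 [550.5 219.2 114.9] slope [-0.002 -0.014]
```

View pics/k_side_z.png

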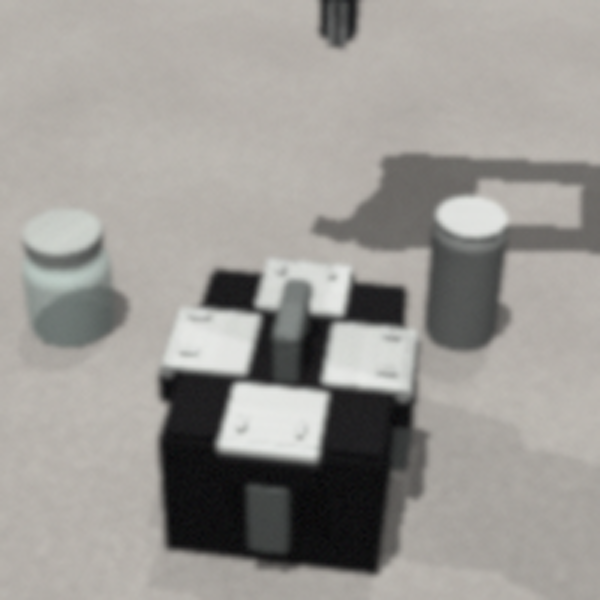

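All four flaps lie flat, with depth slopes within 0.015 rad at z≈115. The lid is home, the jar and can are undisturbed, and the robot is clear. Handing in.

```bash
python3 -c "
from rig import sign_off
print(sign_off())"
```

```text
the job is handed in; nothing more can be done
None
```

The lid is home on the case and all four clips are folded flat. I handed the job in at about 29 s; it reports no verdict.

- **Lid:** I lowered it until it touched the rim, let go and backed off. The side view then showed it flush on the rim.
- **Clips:** I folded them in the order front, back, left, right. Each was pressed with about 22–24 N downward for over half a second. The highest total force I read was about 25 N, taken at the end of each move.
- **Last check:** depth in the side view put all four flaps level, with slopes of 0.015 rad or less and tops at about 115 mm. The arm was clear and the wrist force read about zero. The jar and can looked unmoved. The hammer was outside the last picture I viewed, but the arm never went near it.
- **Disagreements:** the two cameras differed by 1–3 mm on the case's y position. I set the lid about midway between the two, and it went in without binding. While pressing, the wrist also read a sideways force of about 6–9 N.

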